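# Fetch the offcut from behind the bottles, stow the tape measure in its place

### The job

Get the wood offcut out for sawing: first stand the glue bottle and the jar of screws aside on the black rubber mat, then take the offcut from the back of the tray and lay it lengthwise on the saw board, close against both stops and centred. Next stand the tape measure in the tray exactly where the offcut lay, its long side along the back edge, and only then put the bottle and the jar each back where it stood. Keep the bottle and the jar upright all the time, and leave the black insulating tape and the staple box alone.

Things in the scene. Friction and masses are not known exactly. Their poses are not given: they have to be found in the camera images.
- glue_bottle: White wood-glue bottle with red cap, standing in the front (robot-side) half of the tray, left or right. Body 45 mm (own x) x 60 mm (own y) up to 142 mm; above it a firm, fixed 28 mm round cap from 143 to 163 mm, by which it can be lifted, and a thin tip to 182 mm. About 0.27 kg. Origin: centre of the underside, z up; own x within 20 degrees of the tray's x.
- jar: Clear round screw jar with black lid, 64 to 66 mm diameter, 90 mm tall with its fixed 61 mm lid (the top 8 mm), about 0.26 kg, standing in the front half of the tray beside the bottle (110 mm from it, centre to centre). Origin: centre of the underside, z up.
- offcut: Plain rectangular block of brown wood, 48 (own x) x 115 (own y) x 38 mm (own z), about 0.16 kg, lying flat at the back of the tray behind the bottle and jar, long side along the tray's back edge. Origin: centre of the underside.
- tape_measure: Yellow tape measure in a case, 36 mm thick (own x), 73 mm long (own y), 61 mm tall (own z), 0.19 kg, standing on the bench outside the tray, to the tray's left (+y) or right (-y). Origin: centre of the underside.
- tray: Low open plywood tray, fixed to the bench (position varies), 148 mm deep (own x, away from the robot) x 210 mm wide (own y); floor 5 mm thick, rim 5 mm thick and 15 mm high over the bench. Origin: centre of its underside, own x to the back edge. The offcut lies centred about 38 mm behind the origin (own x = +0.038, y = 0); bottle and jar stand about 32 mm in front of it (own x = -0.032) and 55 mm to the left and right. A green steel toolbox 175 mm tall stands behind the tray.
- mat: Flat black rubber mat, 95 (own x) x 190 mm (own y), 4 mm thick, fixed; the side area, with room for bottle and jar side by side 90 mm apart along its own y. It lies in front of the tray, on the left or the right. Origin: centre of its underside.
- saw_board: Plywood saw board, 105 (own x) x 140 mm (own y), 12 mm thick, fixed, in front of the tray on the left or the right (the other side from the mat). Two wooden stops, each 14 (x) x 18 (y) x 20 mm high, stand on it near its far (+x) edge at own y = -50 and +50 mm; their near faces are at own x = +34 mm, with an 82 mm gap between them for a finger. An offcut lying centred and touching both stops has its centre at own x = +10 mm. Origin: centre of its underside.
- insul_tape: Roll of black insulating tape, 58 mm diameter, 18 mm high, lying flat on the bench to the tray's left or right, wherever the tape measure is not. To be left alone. Origin: centre of the underside.
- staple_box: Small black cardboard staple box, 35 x 62 x 28 mm, on the bench at the far left. To be left alone. Origin: centre of the underside.

How it is judged:
By the outcome, as a careful person would: the job done as asked, in the order asked, and still so for the second after the job is handed in, with the robot touching nothing.
It also fails if it takes over 128 s, if anything falls off the work surface, if the arm or the gripper's body presses on something with over 40 N, if the wrist force passes 120 N, or if a joint passes its speed limit or range.

### The arm

A 6-joint arm with a two-finger parallel gripper is mounted at the origin on a cart in front of the work surface, level with it; the furniture and walls round the work are solid. World frame = base frame: x ahead of the robot, y to its left, z up, the work surface at z = 0. Lengths are in m, angles in rad, forces in N, time in s.
With the tool pointing down it reaches from about 0.35 to 0.775 m from the base axis. Payload 5.5 kg.
Tool frame: the origin (TCP) lies at the very end of the fingers, on their centre line; the grasp point (between the pads) lies behind it (env.hold_point_z is the z of the grasp point in the tool frame, in m); z points along the fingers, y is the line along which they close (so a half turn about z gives the same grasp; the last joint's range is limited). The gripper opens to 85 mm and grips with 20 to 120 N. Pads are 22 mm wide; open, the fingers measure 114 mm over their backs; the gripper's body (76 mm by 85 mm) begins 54 mm behind the grasp point. The pads swing forward as they close: fully open they stand 13 mm farther back than shut.
Start: joints at [1.125, 0.313, 0.046, 1.304, 0, 1.431], TCP at [0.173, 0.548, 0.231] pointing down, gripper open.
Joint ranges: [-2.76, 2.76], [-0.86, 1.69], [-1.03, 1.26], [-2.2, 2.34], [-1.47, 1.5], [-3.14, 3.14]. Speed limits (rad/s): [2.57, 2.57, 3.14, 3.14, 3.14, 3.14].

### API

Orientations are given as a unit quaternion [w, x, y, z].
In Python, from workcell import env gives the robot as it stands.
- The arm moves only by the tool arm_command, never from a script. Its argument "rows" is a list of rows, each an object with "delta_pos": the shift along the tool's x, y, z scaled (see below), a list of three; "rot": the turn, a rotation vector about the tool's x, y, z scaled (see below), a list of three; "fingers": the closure, from 0 (fully open) to 1 (shut). A call has 1 to 20 rows; each row shifts and turns the commanded pose from where the row before left it, along the tool's axes as they then stand; what a row does not reach is not made up. The controller multiplies each number of a shift by 0.02 m and each number of a turn by 360 degrees. A row lasts 1/10 s, in which the tool goes at most 50 mm and 8.59 degrees, less where a joint would pass 70% of its speed; a pose out of reach is approached as far as the arm can. A call with a number of a shift or a turn outside -1 to 1 is refused whole. A call with a gripper value outside its range is refused whole. The fingers move at their own pace and stop on an object; "squeeze" is the grip in N (left out, the last holds). Time passes only in rows, so rows that do not move let the fingers close. It gives the time, the measured TCP pose, the force and the opening at its end, in the units of the state.
- env.get_state(): the state, without advancing time (a new reading comes with each control period).
- env.read_camera(name): name is "scene" or "top" or "wrist"; returns (picture, depth): 480x640x3 uint8, blue, green, red; 480x640 float32, m along the optical axis (not along the pixel's ray), 0 where there is no reading.
- env.get_calibration(name): a dict with "mtx" (3x3 intrinsics, pixels), "R" (3x3) and "t" (3): a world point X has camera coordinates R X + t. Camera axes: x right, y down, z forward; pixel columns grow to the right and rows downward; lengths in m; the calibration is good to about 2 mm. The wrist camera is an equidistant fisheye: a pixel r from the principal point sees the ray r / f radians off the axis. A picture is of the moment at which its call begins: read the wrist's pose just before it. get_calibration takes no time and is no camera call; for the wrist camera it gives the pose at the moment of the call.
- env.hand_in(): hands the job in, once; it reports no verdict.
The state is a dict: "clock": time; "joint_pos": joint angles; "qvel": joint speeds; "tau": joint torques, N m; "tcp_pos": TCP position; "orientation": TCP orientation; "wrist_force": force on the tool from outside, world axes, zero at the start; "ft_torque": the same for the moment, N m; "finger_gap": finger opening in m.
Only numpy, scipy, OpenCV 4.12 (cv2) and the standard library are available. Lean on these libraries where they do the work, as an engineer would, in place of code of your own. Each camera call takes 0.05 s, during which the arm holds its last target. There are 200 camera calls.

## Working session

There is one attempt and no reset: what is moved stays moved. The work goes in short steps, Python scripts to look and compute and a tool call to move; the robot and the scene stay as the last step left them, time stands still between calls to the robot, and variables do not carry over. Pictures are saved under pics/ and viewed, on a budget of 14 in all, crops included, one or two more only if the job needs it, and the job is handed in when it is done.

Besides the shell and the picture viewer there is one more tool, called after ">>>" as name(argument=value, ...) on one line, values as JSON. arm_command: Moves the arm, as the interface text tells. Shifts and turns lie within -1 to 1; 1 stands for 0.02 m of shift or 360 degrees of turn. Its arguments: {"type":"object","properties":{"rows":{"type":"array","items":{"type":"object","properties":{"delta_pos":{"type":"array","items":{"type":"number","minimum":-1,"maximum":1}},"rot":{"type":"array","items":{"type":"number","minimum":-1,"maximum":1}},"fingers":{"type":"number"}}}},"squeeze":{"type":"number"}},"required":["rows"]}

```bash
ls; mkdir -p pics
python3 - <<'E'
from workcell import env
import cv2,numpy as np
print(env.get_state(), env.hold_point_z)
for n in("scene","top"):
    p,d=env.read_camera(n); cv2.imwrite(f"pics/{n}0.png",p); np.save(f"pics/{n}0.npy",d)
    c=env.get_calibration(n); print(n,c)
E
```

```text
pics
{'clock': 0.0, 'joint_pos': array([ 1.12539318e+00,  3.14038771e-01,  4.49908883e-02,  1.30365280e+00,
       -8.25673564e-06,  1.43120689e+00]), 'qvel': array([-0.00028372, -0.00215225, -0.00050228, -0.00120756, -0.00099959,
       -0.00096528]), 'tau': array([-1.02348866e-03, -4.80628252e+01,  2.98531616e+01,  1.91325950e-02,
       -3.53770774e-04,  2.69994608e-06]), 'tcp_pos': array([0.17289058, 0.54783772, 0.23039196]), 'orientation': array([-2.70600945e-04,  1.52311635e-01,  9.88332059e-01, -9.12925723e-04]), 'wrist_force': array([ 0.80591478, -0.66658324,  0.50780585]), 'ft_torque': array([-0.03109052,  0.03336735, -0.02947365]), 'finger_gap': 0.0851984171938624} -0.0187
scene {'mtx': array([[441.79107742,   0.        , 315.04165062],
       [  0.        , 441.79107742, 238.13959637],
       [  0.        ,   0.        ,   1.        ]]), 'R': array([[ 0.89010709, -0.45556003,  0.0132068 ],
       [-0.33668754, -0.67682332, -0.6546386 ],
       [ 0.30716585,  0.57825189, -0.75582662]]), 't': array([-0.40302925,  0.35376339,  0.67838623])}
top {'mtx': array([[548.94782443,   0.        , 321.44121266],
       [  0.        , 548.94782443, 238.13834894],
       [  0.        ,   0.        ,   1.        ]]), 'R': array([[ 0.00678329, -0.99997188, -0.00319878],
       [-0.98565873, -0.00614674, -0.16863889],
       [ 0.16861449,  0.00429683, -0.98567271]]), 't': array([0.20673592, 0.56017323, 0.99956796])}
```

View pics/top0.png

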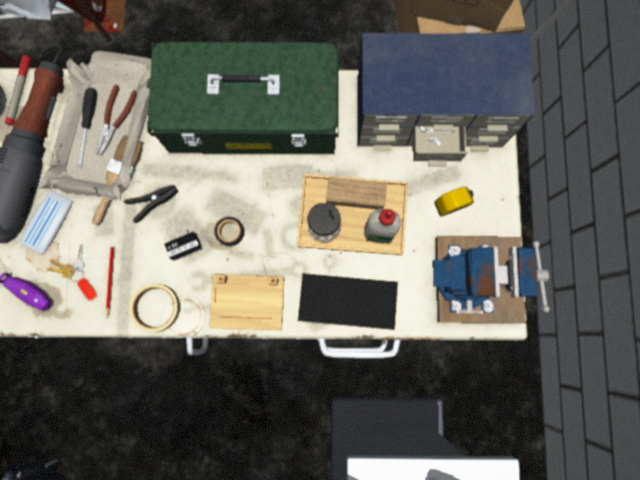

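View pics/scene0.png

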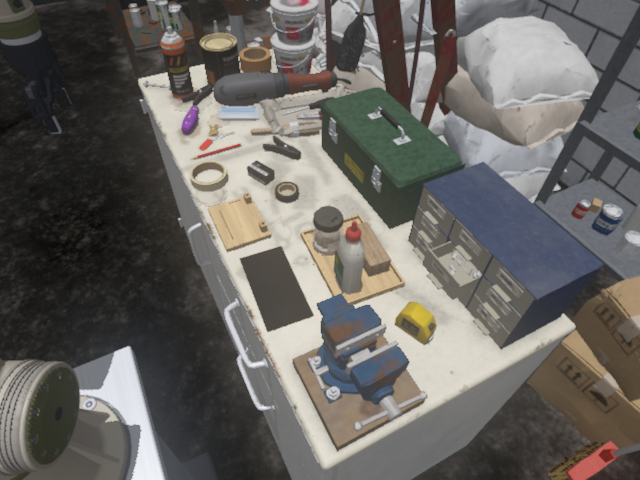

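The top view shows the tray around (353,215), with the offcut (357,192) at the back, the jar (324,221) front left and the bottle (383,223) front right. The tape measure is at (454,201), the mat at (348,301), the saw board at (247,302) and the insulating tape at (229,231). The scene view agrees, and a vise stands right of the mat.

```bash
cat > h.py <<'E'
import numpy as np, cv2
from workcell import env
def ray(c,uv,fish=False):
    uv=np.atleast_2d(np.asarray(uv,float)); K=c["mtx"]
    q=(uv-K[:2,2])/[K[0,0],K[1,1]]
    if fish:
        th=np.linalg.norm(q,axis=1,keepdims=True)
        d=np.hstack([q/np.maximum(th,1e-9)*np.sin(th),np.cos(th)])
    else: d=np.hstack([q,np.ones((len(q),1))])
    return d@c["R"], -c["R"].T@c["t"]       # world dirs, origin
def plane(c,uv,z,fish=False):
    d,o=ray(c,uv,fish); return o+d*((z-o[2])/d[:,2])[:,None]
def cloud(c,dep,fish=False):
    H,W=dep.shape; v,u=np.mgrid[:H,:W]
    d,o=ray(c,np.stack([u.ravel(),v.ravel()],1),fish)
    zc=d@c["R"][2]
    P=o+d*(dep.ravel()/zc)[:,None]; P[dep.ravel()==0]=np.nan
    return P.reshape(H,W,3)
def rect(P):
    (cx,cy),s,a=cv2.minAreaRect((P[:,:2]*1000).astype(np.float32)); 
    return np.round([cx,cy,*s,a],1)
E
python3 - <<'E'
from h import *
c=env.get_calibration("top"); p=cv2.imread("pics/top0.png"); d=np.load("pics/top00.npy" if 0 else "pics/top0.npy")
P=cloud(c,d)
for n,(u,v) in dict(tray=(353,245),off=(357,185),jar=(324,215),cap=(388,214),tape=(454,198),mat=(348,301),saw=(247,302),ins=(240,240),bench=(420,270),vise=(460,260),stopL=(223,279),stopR=(275,279),drawer=(437,150)).items():
    print(n,np.round(P[v-1:v+2,u-1:u+2].reshape(-1,3).mean(0),4), P[v-1:v+2,u-1:u+2,2].std().round(4))
hsv=cv2.cvtColor(p,cv2.COLOR_BGR2HSV)
def blob(m,seed):
    n,l,s,ce=cv2.connectedComponentsWithStats(m.astype(np.uint8)); k=l[seed[1],seed[0]]; return l==k
Z=P[...,2]
m=blob((p.max(2)<40)&(np.indices(Z.shape)[0]<335),(348,301)); v,u=np.nonzero(m); print("mat",rect(plane(c,np.c_[u,v],.004)))
for n,seed,lo,hi in [("off",(357,188),.03,.05),("jar",(324,215),.082,.1),("tape",(454,200),.045,.075),("saw",(247,302),.006,.018),("cap",(388,214),.15,.17)]:
    m=blob((Z>lo)&(Z<hi),seed); print(n,m.sum(),rect(P[m]),np.median(P[m],0).round(4))
m=blob((hsv[...,1]>170)&(hsv[...,0]>20)&(hsv[...,0]<32)&(p.max(2)>90),(454,200));print("yellow",m.sum(),rect(P[m]))
m=(hsv[...,1]>150)&((hsv[...,0]<6)|(hsv[...,0]>174)); m[:200]=0;m[240:]=0;m[:,:370]=0;m[:,410:]=0; v,u=np.nonzero(m);print("red",len(u),u.mean(),v.mean(),rect(plane(c,np.c_[u,v],.163)))
big=cv2.resize(p[165:335,200:480],None,fx=2.85,fy=2.85,interpolation=cv2.INTER_CUBIC);cv2.imwrite("pics/crop.png",big)
E
```

```text
tray [nan nan nan] nan
off [0.6656 0.1417 0.0413] 0.0009
jar [0.5938 0.2058 0.095 ] 0.0017
cap [0.5766 0.0993 0.1863] 0.0018
tape [ 0.6356 -0.0417  0.0616] 0.0023
mat [nan nan nan] nan
saw [0.4386 0.3539 0.0118] 0.0005
ins [0.5602 0.3713 0.0121] 0.007
bench [ 0.5044  0.0153 -0.0006] 0.0019
vise [ 0.5085 -0.0334  0.1234] 0.0015
stopL [0.481  0.3984 0.0318] 0.002
stopR [0.4817 0.2988 0.0316] 0.0023
drawer [ 0.7304 -0.0118  0.0628] 0.002
mat [5.9890e+02 2.1740e+02 9.7300e+02 1.3731e+03 3.0000e-01]
off 1491 [652.3 143.4 115.   49.7  84.1] [0.651  0.1438 0.0428]
jar 891 [586.9 206.6  60.1  60.9   1.2] [0.5865 0.2059 0.0944]
tape 560 [638.6 -52.   37.   64.8  21.8] [ 0.636  -0.0468  0.0563]
saw 3738 [438.8 355.  140.4 105.1  88.6] [0.4363 0.3546 0.0115]
cap 296548 [ 982.1  315.7 1723.7 1965.9   15.4] [nan nan nan]
yellow 606 [637.4 -48.   30.2  60.   24.3]
red 174 386.81609195402297 216.6206896551724 [5.764e+02 9.830e+01 2.440e+01 2.400e+01 3.000e-01]
```

View pics/crop.png

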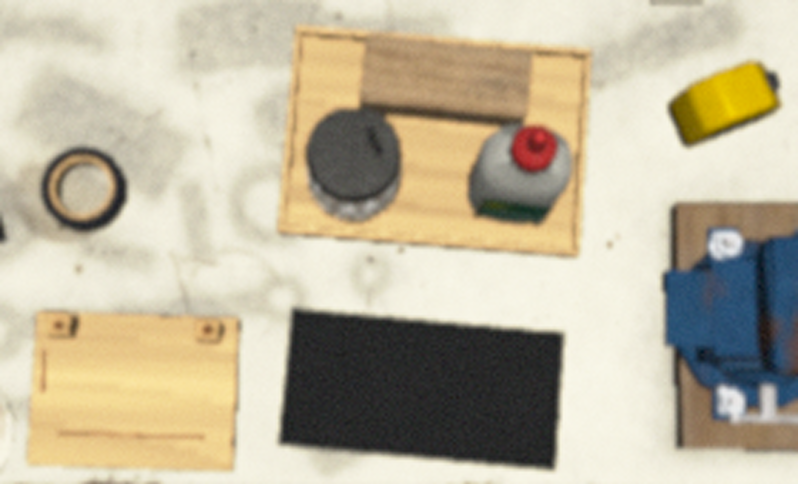

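The crop (scale 2.85, offset 200,165) shows clear corners for the tray, mat and saw board. The tape measure's yellow top is at about (725,103).

Run:
```python
from h import *
c=env.get_calibration("top")
def f(n,q,z):
    P=plane(c,np.array(q)/2.85+[200-.32,165-.32],z); ctr=P.mean(0)
    ax=(P[0]+P[1]-P[2]-P[3]); print(n,ctr.round(4),"yaw x",np.degrees(np.arctan2(ax[1],ax[0])).round(2),"dims",np.linalg.norm(P[0]-P[3]).round(4),np.linalg.norm(P[0]-P[1]).round(4)); return ctr,np.arctan2(ax[1],ax[0])
f("mat",[(294,310),(563,333),(554,467),(281,443)],.004)
t,a=f("tray",[(297,27),(590,48),(578,255),(280,234)],.015)
f("saw",[(36,312),(239,317),(234,469),(29,464)],.012)
R=np.array([[np.cos(a),-np.sin(a)],[np.sin(a),np.cos(a)]])
for n,l in dict(off=(.038,0),L=(-.032,.055),R=(-.032,-.055)).items(): print(n,(t[:2]+R@l).round(4))
d=np.load("pics/top0.npy");P=cloud(c,d);Z=P[...,2]
s=np.zeros_like(Z,bool);s[180:225,425:485]=1
m=s&(Z>.045);
import sys
for lo in(.02,.04,.05,.055): m=s&(Z>lo)&(Z<.08); print(lo,m.sum(),rect(P[m]))
m=(Z>.2)&(np.indices(Z.shape)[0]<150); 
for nm,sl in(("toolbox",np.s_[60:150,150:338]),("cab",np.s_[40:145,365:525])): Q=P[sl].reshape(-1,3);Q=Q[Q[:,2]>.15]; print(nm,np.nanpercentile(Q,[1,99],axis=0).round(3))
Q=P[235:325,430:545].reshape(-1,3);Q=Q[Q[:,2]>.03];print("vise",np.nanpercentile(Q,[1,99],axis=0).round(3))
```

```text
mat [0.4428 0.1578 0.004 ] yaw x -4.81 dims 0.0912 0.186
tray [0.6139 0.1488 0.015 ] yaw x -4.08 dims 0.1481 0.2066
saw [0.4396 0.3542 0.012 ] yaw x -0.57 dims 0.1029 0.1393
off [0.6518 0.1461]
L [0.5859 0.206 ]
R [0.5781 0.0963]
0.02 731 [637.6 -50.5  37.   68.9  23.1]
0.04 603 [638.4 -51.6  37.   65.9  22. ]
0.05 483 [638.4 -51.3  36.1  60.8  23.1]
0.055 339 [637.1 -48.   36.   46.   23.7]
toolbox [[0.819 0.297 0.15 ]
 [0.83  0.411 0.176]]
cab [[ 0.757 -0.145  0.154]
 [ 0.899  0.133  0.174]]
vise [[ 0.419 -0.184  0.03 ]
 [ 0.549  0.012  0.162]]
```

```bash
cat >> h.py <<'E'
from scipy.spatial.transform import Rotation as Ro
def st():
    s=env.get_state(); q=s["orientation"]; R=Ro.from_quat([q[1],q[2],q[3],q[0]]).as_matrix()
    return s,R
def plan(*tg):
    """tg: (x,y,z,yaw of tool y deg); turn first, then shift; prints units (sum of rows)"""
    s,R=st(); p=s["tcp_pos"]; y=np.degrees(np.arctan2(R[1,1],R[0,1]))
    print("t",round(s["clock"],2),"tcp",p.round(4),"yaw",y.round(2),"tilt",np.round(R[:2,2],4),"gap",round(s["finger_gap"],4),"F",s["wrist_force"].round(1))
    for x,yy,z,w in tg:
        d=np.array([x,yy,z])-p; a=np.radians(w); dt=(w-y+90)%180-90 if abs(w-y)>95 else w-y
        T=np.array([[np.sin(a),-np.cos(a),0],[np.cos(a),np.sin(a),0],[0,0,1]])
        T=np.array([[-np.sin(a),np.cos(a),0],[np.cos(a),np.sin(a),0],[0,0,-1]])
        print("  rotz",round(-dt/360,4),"shift",(T@d/.02).round(2)); p=np.array([x,yy,z]); y=w
E
python3 -c "
from h import *
plan((.52,.15,.32,85.5))"
```

```text
t 0.1 tcp [0.1729 0.5479 0.2305] yaw 72.48 tilt [-0.0007 -0.0015] gap 0.0855 F [ 0.2  0.4 -0.2]
  rotz -0.0362 shift [-18.86 -18.47  -4.48]
```

>>> arm_command(rows=[{"delta_pos": [0,0,-1],"rot": [0,0,-0.018],"fingers": 0},{"delta_pos": [0,0,-1],"rot": [0,0,-0.018],"fingers": 0},{"delta_pos": [-1,-1,-0.5]},{"delta_pos": [-1,-1,-0.5]},{"delta_pos": [-1,-1,-0.5]},{"delta_pos": [-1,-1,-0.5]},{"delta_pos": [-1,-1,-0.5]},{"delta_pos": [-1,-1,0]},{"delta_pos": [-1,-1,0]},{"delta_pos": [-1,-1,0]},{"delta_pos": [-1,-1,0]},{"delta_pos": [-1,-1,0]},{"delta_pos": [-1,-1,0]},{"delta_pos": [-1,-1,0]},{"delta_pos": [-1,-1,0]},{"delta_pos": [-1,-1,0]},{"delta_pos": [-1,-1,0]},{"delta_pos": [-1,-1,0]},{"delta_pos": [-1,-1,0]},{"delta_pos": [-1,-1,0]}])

```text
schema error: expected keys delta_pos, rot, fingers
```

Run:
```python
from h import *
plan()
c=env.get_calibration("wrist"); p,d=env.read_camera("wrist"); cv2.imwrite("pics/w1.png",p); np.save("pics/w1.npy",d); np.savez("pics/w1c.npz",**c)
print(c["mtx"], -c["R"].T@c["t"],c["R"][2])
```

```text
t 0.1 tcp [0.1729 0.5479 0.2305] yaw 72.48 tilt [-0.0007 -0.0015] gap 0.0855 F [ 0.2  0.4 -0.2]
[[371.64829954   0.         318.48703711]
 [  0.         371.64829954 232.11479098]
 [  0.           0.           1.        ]] [0.10696756 0.568238   0.37361277] [ 0.25931344 -0.08424903 -0.96211155]
```

View pics/w1.png

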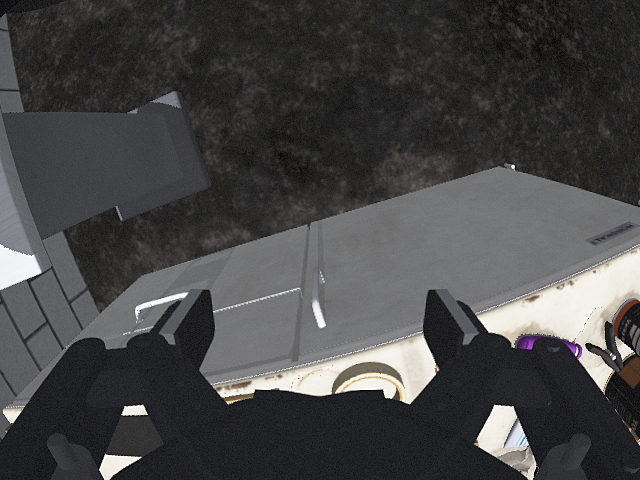

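All row keys are required. The wrist view shows that the camera sits on the robot side of the fingers and sees only that side, so I'll hover further out, beyond the tray centre.

>>> arm_command(rows=[{"delta_pos": [0,0,-1],"rot": [0,0,-0.018],"fingers": 0},{"delta_pos": [0,0,-1],"rot": [0,0,-0.018],"fingers": 0},{"delta_pos": [-1,-1,-0.5],"rot": [0,0,0],"fingers": 0},{"delta_pos": [-1,-1,-0.5],"rot": [0,0,0],"fingers": 0},{"delta_pos": [-1,-1,-0.5],"rot": [0,0,0],"fingers": 0},{"delta_pos": [-1,-1,-0.5],"rot": [0,0,0],"fingers": 0},{"delta_pos": [-1,-1,-0.5],"rot": [0,0,0],"fingers": 0},{"delta_pos": [-1,-1,0],"rot": [0,0,0],"fingers": 0},{"delta_pos": [-1,-1,0],"rot": [0,0,0],"fingers": 0},{"delta_pos": [-1,-1,0],"rot": [0,0,0],"fingers": 0},{"delta_pos": [-1,-1,0],"rot": [0,0,0],"fingers": 0},{"delta_pos": [-1,-1,0],"rot": [0,0,0],"fingers": 0},{"delta_pos": [-1,-1,0],"rot": [0,0,0],"fingers": 0},{"delta_pos": [-1,-1,0],"rot": [0,0,0],"fingers": 0},{"delta_pos": [-1,-1,0],"rot": [0,0,0],"fingers": 0},{"delta_pos": [-1,-1,0],"rot": [0,0,0],"fingers": 0},{"delta_pos": [-1,-1,0],"rot": [0,0,0],"fingers": 0},{"delta_pos": [-1,-1,0],"rot": [0,0,0],"fingers": 0},{"delta_pos": [-1,-1,0],"rot": [0,0,0],"fingers": 0},{"delta_pos": [-1,-1,0],"rot": [0,0,0],"fingers": 0}])

```text
clock: 2.15
tcp_pos: [0.5039, 0.1598, 0.321]
orientation: [-0.0, 0.04, 0.999, 0.0]
wrist_force: [0.5, 0.9, -0.6]
finger_gap: 0.0855
```

>>> arm_command(rows=[{"delta_pos": [-1,0,0],"rot": [0,0,0],"fingers": 0},{"delta_pos": [-1,0,0],"rot": [0,0,0],"fingers": 0},{"delta_pos": [-1,0,0],"rot": [0,0,0],"fingers": 0},{"delta_pos": [-1,0,0],"rot": [0,0,0],"fingers": 0},{"delta_pos": [0,0,0],"rot": [0,0,0],"fingers": 0}])

```text
clock: 2.65
tcp_pos: [0.5848, 0.154, 0.3197]
orientation: [-0.001, 0.04, 0.999, -0.0]
wrist_force: [-0.0, -0.4, -1.0]
finger_gap: 0.0854
```

Run:
```python
from h import *
plan()
c=env.get_calibration("wrist"); p,d=env.read_camera("wrist"); cv2.imwrite("pics/w2.png",p); np.save("pics/w2.npy",d); np.savez("pics/w2c.npz",**c)
```

```text
t 2.65 tcp [0.5848 0.154  0.3197] yaw 85.38 tilt [-0.0011 -0.0002] gap 0.0854 F [-0.  -0.4 -1. ]
```

View pics/w2.png

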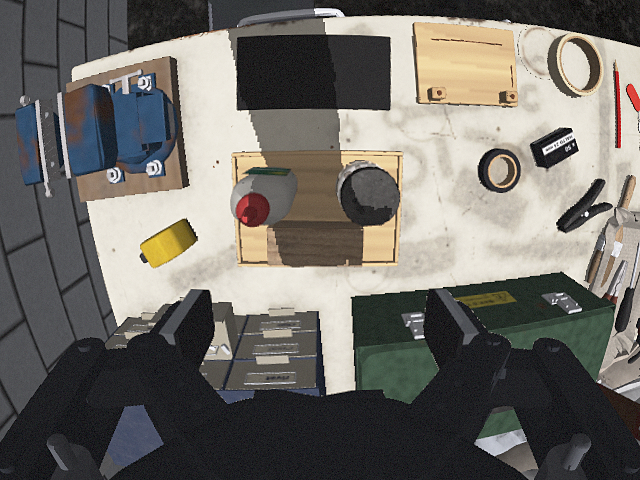

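The wrist view shows everything: tray corners (232,152), (402,149), (398,265), (237,265); cap (252,209); lid (369,192); offcut (316,243); tape measure (168,242); mat (237,38)–(391,109); saw board (417,23)–(521,106).

Run:
```python
from h import *
c=dict(np.load("pics/w2c.npz")); p=cv2.imread("pics/w2.png"); d=np.load("pics/w2.npy"); P=cloud(c,d,True); Z=P[...,2]
hsv=cv2.cvtColor(p,cv2.COLOR_BGR2HSV)
def f(n,q,z):
    q=cv2.cornerSubPix(cv2.cvtColor(p,cv2.COLOR_BGR2GRAY),np.array(q,np.float32)[:,None],(4,4),(-1,-1),(3,40,.01))[:,0]
    Q=plane(c,q,z,True); ctr=Q.mean(0); ax=Q[2]+Q[3]-Q[0]-Q[1]
    print(n,ctr.round(4),"yaw",np.degrees(np.arctan2(ax[1],ax[0])).round(2),"dims",np.linalg.norm(Q[0]-Q[3]).round(4),np.linalg.norm(Q[2]-Q[3]).round(4),np.linalg.norm(Q[0]-Q[1]).round(4)); return ctr,np.arctan2(ax[1],ax[0])
t,a=f("tray",[(232,152),(402,149),(398,265),(237,265)],.015)
f("mat",[(237,38),(391,36),(391,109),(236,110)],.004)
f("saw",[(417,23),(514,31),(521,106),(414,102)],.012)
R=np.array([[np.cos(a),-np.sin(a)],[np.sin(a),np.cos(a)]])
for n,l in dict(off=(.038,0),L=(-.032,.055),R=(-.032,-.055)).items(): print(n,(t[:2]+R@l).round(4))
def box(n,x0,x1,y0,y1,lo,hi):
    s=np.zeros(Z.shape,bool); s[y0:y1,x0:x1]=1; m=s&(Z>lo)&(Z<hi); r=rect(P[m]); print(n,m.sum(),r,"z",np.median(Z[m]).round(4)); return m
box("off",262,372,215,275,.036,.05)
box("jarlid",330,405,155,230,.088,.1)
for lo in(.03,.045,.055):box("tape",130,205,210,280,lo,.075)
box("stopL?",500,525,80,110,.026,.04);box("stopR?",420,450,80,110,.026,.04)
m=(hsv[...,1]>150)&((hsv[...,0]<6)|(hsv[...,0]>174)); m[:180]=0;m[235:]=0;m[:,:225]=0;m[:,280:]=0
for lo,hi in((.14,.165),(.16,.173),(.173,.19)): k=m&(Z>lo)&(Z<hi); print("red",k.sum(),rect(P[k]) if k.sum()>3 else "")
box("bottle body",220,310,160,235,.06,.14)
```

```text
Traceback (most recent call last):
cv2.error: OpenCV(4.12.0) :-1: error: (-5:Bad argument) in function 'cornerSubPix'
> Overload resolution failed:
>  - Layout of the output array corners is incompatible with cv::Mat
>  - Expected Ptr<cv::UMat> for argument 'corners'
```

```bash
cat > m.py <<'E'
from h import *
c=dict(np.load("pics/w2c.npz")); p=cv2.imread("pics/w2.png"); d=np.load("pics/w2.npy"); P=cloud(c,d,True); Z=P[...,2]
hsv=cv2.cvtColor(p,cv2.COLOR_BGR2HSV)
def f(n,q,z):
    q=cv2.cornerSubPix(cv2.cvtColor(p,cv2.COLOR_BGR2GRAY),np.array(q,np.float32)[:,None].copy(),(4,4),(-1,-1),(3,40,.01)).reshape(-1,2)
    Q=plane(c,q,z,True); ctr=Q.mean(0); ax=Q[2]+Q[3]-Q[0]-Q[1]
    print(n,ctr.round(4),"yaw",np.degrees(np.arctan2(ax[1],ax[0])).round(2),"dims",np.linalg.norm(Q[0]-Q[3]).round(4),np.linalg.norm(Q[2]-Q[3]).round(4),np.linalg.norm(Q[0]-Q[1]).round(4)); return ctr,np.arctan2(ax[1],ax[0])
t,a=f("tray",[(232,152),(402,149),(398,265),(237,265)],.015)
f("mat",[(237,38),(391,36),(391,109),(236,110)],.004)
f("saw",[(417,23),(514,31),(521,106),(414,102)],.012)
R=np.array([[np.cos(a),-np.sin(a)],[np.sin(a),np.cos(a)]])
for n,l in dict(off=(.038,0),L=(-.032,.055),R=(-.032,-.055)).items(): print(n,(t[:2]+R@l).round(4))
def box(n,x0,x1,y0,y1,lo,hi):
    s=np.zeros(Z.shape,bool); s[y0:y1,x0:x1]=1; m=s&(Z>lo)&(Z<hi); r=rect(P[m]); print(n,m.sum(),r,"z",np.median(Z[m]).round(4)); return m
box("off",262,372,215,275,.036,.05)
box("jarlid",330,405,155,230,.088,.1)
for lo in(.03,.045,.055):box("tape",130,205,210,280,lo,.075)
box("stopL?",500,525,80,110,.026,.04);box("stopR?",420,450,80,110,.026,.04)
m=(hsv[...,1]>150)&((hsv[...,0]<6)|(hsv[...,0]>174)); m[:180]=0;m[235:]=0;m[:,:225]=0;m[:,280:]=0
for lo,hi in((.14,.165),(.16,.173),(.173,.19)): k=m&(Z>lo)&(Z<hi); print("red",k.sum(),rect(P[k]) if k.sum()>3 else "")
box("bottle body",220,310,160,235,.06,.14)
E
python3 m.py
```

```text
tray [0.6136 0.1493 0.015 ] yaw -2.59 dims 0.14 0.2054 0.205
mat [0.4419 0.1576 0.004 ] yaw -4.81 dims 0.0939 0.188 0.189
saw [0.4391 0.3568 0.012 ] yaw -2.28 dims 0.1027 0.1476 0.1372
off [0.6515 0.1476]
L [0.5841 0.2057]
R [0.5791 0.0958]
off 3778 [652.5 142.7 115.3  49.3  84.3] z 0.0435
jarlid 2769 [587.3 205.2  60.8  59.7  88.2] z 0.0952
tape 1371 [638.  -51.7  37.3  67.2  21.3] z 0.056
tape 1141 [638.7 -53.2  37.   63.8  21.3] z 0.0572
tape 780 [637.3 -49.2  36.3  44.2  18.6] z 0.0589
stopL? 152 [480.8 402.5  18.6  14.1  83.5] z 0.0319
stopR? 175 [478.6 302.7  17.8  14.1  87.4] z 0.0323
red 285 [576.6  98.   25.8  25.9  85.7]
red 417 [576.6  97.9  25.5  25.9  85.7]
red 113 [577.   98.1  10.    7.8  15. ]
bottle body 1879 [576.4  98.3  57.7  43.7  81.7] z 0.1304
```

```bash
python3 -c "
from h import *
plan((.5766,.098,.22,85.4),(.5766,.098,.148,85.4))"
```

```text
t 2.7 tcp [0.5835 0.1542 0.3201] yaw 85.4 tilt [-0.0019 -0.0002] gap 0.085 F [-0.8 -0.6  1. ]
  rotz -0.0 shift [ 0.12 -2.83  5.  ]
  rotz -0.0 shift [0.  0.  3.6]
```

>>> arm_command(rows=[{"delta_pos": [0.1,-1,1],"rot": [0,0,0],"fingers": 0},{"delta_pos": [0,-1,1],"rot": [0,0,0],"fingers": 0},{"delta_pos": [0,-0.83,1],"rot": [0,0,0],"fingers": 0},{"delta_pos": [0,0,1],"rot": [0,0,0],"fingers": 0},{"delta_pos": [0,0,1],"rot": [0,0,0],"fingers": 0.3},{"delta_pos": [0,0,0],"rot": [0,0,0],"fingers": 0.3},{"delta_pos": [0,0,0],"rot": [0,0,0],"fingers": 0.3}])

```text
clock: 3.4
tcp_pos: [0.5757, 0.0985, 0.2217]
orientation: [-0.0, 0.04, 0.999, 0.0]
wrist_force: [0.1, 0.0, -0.0]
finger_gap: 0.0598
```

Run:
```python
from h import *
plan((.5766,.098,.148,85.4))
c=env.get_calibration("wrist"); p,d=env.read_camera("wrist"); cv2.imwrite("pics/w3.png",p); P=cloud(c,d,True);Z=P[...,2]
hsv=cv2.cvtColor(p,cv2.COLOR_BGR2HSV); m=(hsv[...,1]>150)&((hsv[...,0]<6)|(hsv[...,0]>174))&(Z>.14)&(Z<.19)&(abs(P[...,1]-.098)<.03)&(abs(P[...,0]-.577)<.03)
print(m.sum(), rect(P[m]), np.percentile(Z[m],[5,95]))
k=m&(Z>.175); print(np.median(P[k],0) if k.any() else 0)
plan()
```

```text
t 3.4 tcp [0.5757 0.0985 0.2217] yaw 85.47 tilt [-0.0007  0.0001] gap 0.0598 F [ 0.1  0.  -0. ]
  rotz 0.0002 shift [-0.05 -0.02  3.69]
1127 [576.4  96.6  26.9  25.8  89.6] [0.15467841 0.18659396]
[0.57509909 0.09700824 0.18440818]
t 3.45 tcp [0.5765 0.0986 0.2225] yaw 85.47 tilt [0.001  0.0002] gap 0.06 F [-0.4 -0.   0.1]
```

View pics/w3.png

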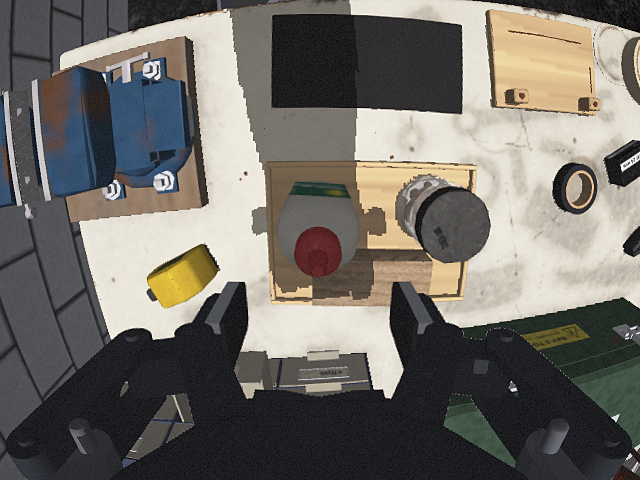

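The cap at (319,248) sits midway between the finger pads (about 240 and 398), and nothing stands in the way below. Descending and gripping.

>>> arm_command(rows=[{"delta_pos": [0,-0.05,0.7],"rot": [0,0,0],"fingers": 0.3},{"delta_pos": [0,0,0.8],"rot": [0,0,0],"fingers": 0.3},{"delta_pos": [0,0,0.8],"rot": [0,0,0],"fingers": 0.3},{"delta_pos": [0,0,0.8],"rot": [0,0,0],"fingers": 0.3},{"delta_pos": [0,0,0.55],"rot": [0,0,0],"fingers": 0.3},{"delta_pos": [0,0,0],"rot": [0,0,0],"fingers": 0.5},{"delta_pos": [0,0,0],"rot": [0,0,0],"fingers": 0.6},{"delta_pos": [0,0,0],"rot": [0,0,0],"fingers": 0.8},{"delta_pos": [0,0,0],"rot": [0,0,0],"fingers": 0.9},{"delta_pos": [0,0,0],"rot": [0,0,0],"fingers": 0.9}], squeeze=50)

```text
clock: 4.45
tcp_pos: [0.5775, 0.0974, 0.1498]
orientation: [0.001, 0.04, 0.999, 0.0]
wrist_force: [-0.9, 1.7, 6.5]
finger_gap: 0.0245
```

```bash
python3 -c "
from h import *
plan((.5766,.098,.20,85.4),(.4386,.1109,.20,85.2),(.4386,.1109,.149,85.2))"
```

```text
t 4.45 tcp [0.5775 0.0974 0.1498] yaw 85.45 tilt [0.0027 0.0005] gap 0.0245 F [-0.9  1.7  6.5]
  rotz 0.0001 shift [ 0.05  0.02 -2.51]
  rotz 0.0006 shift [6.93 0.07 0.  ]
  rotz -0.0 shift [0.   0.   2.55]
```

>>> arm_command(rows=[{"delta_pos": [0,0,-0.1],"rot": [0,0,0],"fingers": 0.9},{"delta_pos": [0,0,-0.15],"rot": [0,0,0],"fingers": 0.9},{"delta_pos": [0,0,-0.25],"rot": [0,0,0],"fingers": 0.9}])

```text
clock: 4.75
tcp_pos: [0.5758, 0.0971, 0.1577]
orientation: [-0.001, 0.04, 0.999, -0.0]
wrist_force: [0.5, -0.1, -2.7]
finger_gap: 0.0248
```

Run:
```python
from h import *
plan()
p,d=env.read_camera("wrist"); cv2.imwrite("pics/w4.png",p[100:400,150:550])
```

```text
t 4.75 tcp [0.5758 0.0971 0.1577] yaw 85.43 tilt [-0.002  -0.0001] gap 0.0248 F [ 0.5 -0.1 -2.7]
```

View pics/w4.png

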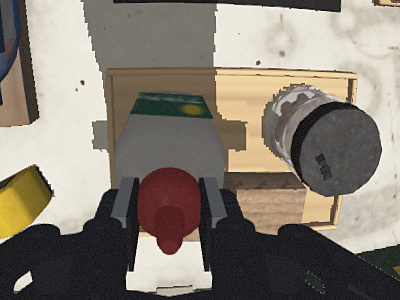

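The bottle hangs from the cap: 2.7 N is its weight, and the pads sit either side of the red cap at (168,205) in the crop. Carrying it to the right half of the mat.

>>> arm_command(rows=[{"delta_pos": [0,0,-0.5],"rot": [0,0,0],"fingers": 0.9},{"delta_pos": [0,0,-0.7],"rot": [0,0,0],"fingers": 0.9},{"delta_pos": [0.2,0,-0.5],"rot": [0,0,0],"fingers": 0.9},{"delta_pos": [0.5,0,-0.3],"rot": [0,0,0],"fingers": 0.9},{"delta_pos": [0.8,0,0],"rot": [0,0,0],"fingers": 0.9},{"delta_pos": [1,0,0],"rot": [0,0,0],"fingers": 0.9},{"delta_pos": [1,0.07,0],"rot": [0,0,0],"fingers": 0.9},{"delta_pos": [1,0,0],"rot": [0,0,0],"fingers": 0.9},{"delta_pos": [1,0,0],"rot": [0,0,0],"fingers": 0.9},{"delta_pos": [0.8,0,0],"rot": [0,0,0],"fingers": 0.9},{"delta_pos": [0.4,0,0.3],"rot": [0,0,0],"fingers": 0.9},{"delta_pos": [0.2,0,0.6],"rot": [0,0,0],"fingers": 0.9},{"delta_pos": [0,0,0.7],"rot": [0,0,0],"fingers": 0.9},{"delta_pos": [0,0,0.4],"rot": [0,0,0],"fingers": 0.9},{"delta_pos": [0,0,0.2],"rot": [0,0,0],"fingers": 0.9},{"delta_pos": [0,0,0.1],"rot": [0,0,0],"fingers": 0.9},{"delta_pos": [0,0,0],"rot": [0,0,0],"fingers": 0.9}])

```text
clock: 6.5
tcp_pos: [0.4393, 0.1096, 0.1523]
orientation: [0.0, 0.04, 0.999, 0.0]
wrist_force: [-0.3, -0.9, -2.6]
finger_gap: 0.0244
```

```bash
python3 -c "
from h import *
plan()"
```

```text
t 6.5 tcp [0.4393 0.1096 0.1523] yaw 85.43 tilt [0.     0.0001] gap 0.0244 F [-0.3 -0.9 -2.6]
```

>>> arm_command(rows=[{"delta_pos": [0,0,0.05],"rot": [0,0,0],"fingers": 0.9},{"delta_pos": [0,0,0.05],"rot": [0,0,0],"fingers": 0.9},{"delta_pos": [0,0,0.04],"rot": [0,0,0],"fingers": 0.9},{"delta_pos": [0,0,0],"rot": [0,0,0],"fingers": 0.9}])

```text
clock: 6.9
tcp_pos: [0.4391, 0.1096, 0.1495]
orientation: [0.0, 0.04, 0.999, 0.0]
wrist_force: [0.1, 0.5, -2.3]
finger_gap: 0.0245
```

>>> arm_command(rows=[{"delta_pos": [0,0,0.04],"rot": [0,0,0],"fingers": 0.9},{"delta_pos": [0,0,0],"rot": [0,0,0],"fingers": 0.9}])

```text
clock: 7.1
tcp_pos: [0.4392, 0.1096, 0.1488]
orientation: [0.0, 0.04, 0.999, 0.0]
wrist_force: [-0.5, 0.5, -0.9]
finger_gap: 0.0247
```

>>> arm_command(rows=[{"delta_pos": [0,0,0.04],"rot": [0,0,0],"fingers": 0.9},{"delta_pos": [0,0,0],"rot": [0,0,0],"fingers": 0.9}])

```text
clock: 7.3
tcp_pos: [0.4398, 0.1096, 0.1488]
orientation: [0.001, 0.04, 0.999, 0.0]
wrist_force: [-0.9, -0.1, 4.1]
finger_gap: 0.0246
```

>>> arm_command(rows=[{"delta_pos": [0,0,0],"rot": [0,0,0],"fingers": 0.6},{"delta_pos": [0,0,0],"rot": [0,0,0],"fingers": 0.4},{"delta_pos": [0,0,0],"rot": [0,0,0],"fingers": 0.3},{"delta_pos": [0,0,0],"rot": [0,0,0],"fingers": 0.3},{"delta_pos": [0,0,-0.5],"rot": [0,0,0],"fingers": 0.3},{"delta_pos": [0,0,-0.8],"rot": [0,0,0],"fingers": 0.3},{"delta_pos": [0,0,-1],"rot": [0,0,0],"fingers": 0.3},{"delta_pos": [0,0,-1],"rot": [0,0,0],"fingers": 0},{"delta_pos": [0,0,-0.5],"rot": [0,0,0],"fingers": 0}])

```text
clock: 8.2
tcp_pos: [0.44, 0.1097, 0.2262]
orientation: [0.001, 0.04, 0.999, 0.0]
wrist_force: [0.0, 0.2, 0.6]
finger_gap: 0.085
```

```bash
python3 -c "
from h import *
plan((.5872,.2053,.19,85.4),(.5872,.2053,.05,85.4))"
```

```text
t 8.2 tcp [0.44   0.1097 0.2262] yaw 85.44 tilt [0.0029 0.0003] gap 0.085 F [0.  0.2 0.6]
  rotz 0.0001 shift [-6.95  5.35  1.81]
  rotz -0.0 shift [0. 0. 7.]
```

>>> arm_command(rows=[{"delta_pos": [-1,1,0],"rot": [0,0,0],"fingers": 0},{"delta_pos": [-1,1,0],"rot": [0,0,0],"fingers": 0},{"delta_pos": [-1,1,0.4],"rot": [0,0,0],"fingers": 0},{"delta_pos": [-1,1,0.7],"rot": [0,0,0],"fingers": 0},{"delta_pos": [-1,1,0.7],"rot": [0,0,0],"fingers": 0},{"delta_pos": [-1,0.35,0.8],"rot": [0,0,0],"fingers": 0},{"delta_pos": [-0.95,0,0.8],"rot": [0,0,0],"fingers": 0},{"delta_pos": [0,0,0],"rot": [0,0,0],"fingers": 0}])

```text
clock: 9.0
tcp_pos: [0.5865, 0.2049, 0.1527]
orientation: [-0.002, 0.04, 0.999, -0.001]
wrist_force: [-0.9, -0.7, -0.5]
finger_gap: 0.086
```

Run:
```python
from h import *
plan((.5872,.2053,.05,85.4))
c=env.get_calibration("wrist"); p,d=env.read_camera("wrist"); cv2.imwrite("pics/w5.png",p); P=cloud(c,d,True);Z=P[...,2]
m=(Z>.09)&(Z<.1)&(abs(P[...,1]-.205)<.045)&(abs(P[...,0]-.587)<.045)
n,l,s,ce=cv2.connectedComponentsWithStats(m.astype(np.uint8)); k=1+s[1:,4].argmax(); print(s[k,4],rect(P[l==k]),np.median(Z[l==k]))
# bottle on mat, saw board, tape
m=(Z>.06)&(Z<.14)&(abs(P[...,1]-.11)<.05)&(abs(P[...,0]-.44)<.05); print("bottle",rect(P[m]))
plan()
```

```text
t 9.0 tcp [0.5865 0.2049 0.1527] yaw 85.42 tilt [-0.0037 -0.0009] gap 0.086 F [-0.9 -0.7 -0.5]
  rotz 0.0 shift [-0.03  0.02  5.14]
8361 [586.8 205.7  60.   61.6   1. ] 0.09523410477394206
bottle [447.  115.6  38.   58.2  26. ]
t 9.05 tcp [0.5857 0.205  0.1541] yaw 85.42 tilt [-0.0035 -0.0006] gap 0.0852 F [-0.7  0.1  0.1]
```

View pics/w5.png

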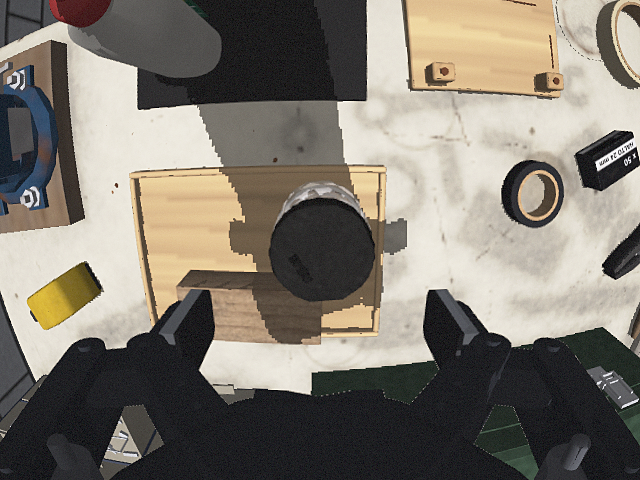

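The bottle stands on the mat at top left. The lid (322,250) is centred between the pads. Descending on the jar.

>>> arm_command(rows=[{"delta_pos": [-0.04,0.03,0.6],"rot": [0,0,0],"fingers": 0},{"delta_pos": [0,0,1],"rot": [0,0,0],"fingers": 0},{"delta_pos": [0,0,1],"rot": [0,0,0],"fingers": 0},{"delta_pos": [0,0,1],"rot": [0,0,0],"fingers": 0},{"delta_pos": [0,0,1],"rot": [0,0,0],"fingers": 0},{"delta_pos": [0,0,0.5],"rot": [0,0,0],"fingers": 0},{"delta_pos": [0,0,0],"rot": [0,0,0],"fingers": 0.2},{"delta_pos": [0,0,0],"rot": [0,0,0],"fingers": 0.25},{"delta_pos": [0,0,0],"rot": [0,0,0],"fingers": 0.4},{"delta_pos": [0,0,0],"rot": [0,0,0],"fingers": 0.4},{"delta_pos": [0,0,0],"rot": [0,0,0],"fingers": 0.4}], squeeze=40)

```text
clock: 10.15
tcp_pos: [0.5878, 0.2061, 0.0555]
orientation: [0.001, 0.04, 0.999, 0.0]
wrist_force: [-1.6, 0.0, 5.9]
finger_gap: 0.0618
```

```bash
python3 -c "
from h import *
plan((.5872,.2053,.09,85.4),(.4466,.207,.09,85.4))"
```

```text
t 10.15 tcp [0.5878 0.2061 0.0555] yaw 85.45 tilt [0.0023 0.0007] gap 0.0618 F [-1.6  0.   5.9]
  rotz 0.0001 shift [ 0.03 -0.04 -1.72]
  rotz -0.0 shift [ 7.01 -0.48  0.  ]
```

>>> arm_command(rows=[{"delta_pos": [0,0,-0.2],"rot": [0,0,0],"fingers": 0.4},{"delta_pos": [0,0,-0.5],"rot": [0,0,0],"fingers": 0.4},{"delta_pos": [0,0,-0.8],"rot": [0,0,0],"fingers": 0.4},{"delta_pos": [0.2,0,-0.5],"rot": [0,0,0],"fingers": 0.4},{"delta_pos": [0.5,0,0],"rot": [0,0,0],"fingers": 0.4},{"delta_pos": [0.8,-0.1,0],"rot": [0,0,0],"fingers": 0.4},{"delta_pos": [1,-0.1,0],"rot": [0,0,0],"fingers": 0.4},{"delta_pos": [1,-0.1,0],"rot": [0,0,0],"fingers": 0.4},{"delta_pos": [1,-0.1,0],"rot": [0,0,0],"fingers": 0.4},{"delta_pos": [1,-0.1,0],"rot": [0,0,0],"fingers": 0.4},{"delta_pos": [0.8,0,0],"rot": [0,0,0],"fingers": 0.4},{"delta_pos": [0.4,0,0],"rot": [0,0,0],"fingers": 0.4},{"delta_pos": [0.2,0,0.4],"rot": [0,0,0],"fingers": 0.4},{"delta_pos": [0,0,0.6],"rot": [0,0,0],"fingers": 0.4},{"delta_pos": [0,0,0.4],"rot": [0,0,0],"fingers": 0.4},{"delta_pos": [0,0,0.2],"rot": [0,0,0],"fingers": 0.4},{"delta_pos": [0,0,0.1],"rot": [0,0,0],"fingers": 0.4},{"delta_pos": [0,0,0],"rot": [0,0,0],"fingers": 0.4}])

```text
clock: 11.95
tcp_pos: [0.4487, 0.2066, 0.0594]
orientation: [-0.0, 0.04, 0.999, -0.0]
wrist_force: [0.5, 0.1, -2.3]
finger_gap: 0.0614
```

>>> arm_command(rows=[{"delta_pos": [0,0,0.08],"rot": [0,0,0],"fingers": 0.4},{"delta_pos": [0,0,0.08],"rot": [0,0,0],"fingers": 0.4},{"delta_pos": [0,0,0.04],"rot": [0,0,0],"fingers": 0.4},{"delta_pos": [0,0,0],"rot": [0,0,0],"fingers": 0.4}])

```text
clock: 12.35
tcp_pos: [0.4487, 0.2068, 0.056]
orientation: [0.0, 0.04, 0.999, 0.0]
wrist_force: [0.1, -0.1, -2.8]
finger_gap: 0.0616
```

>>> arm_command(rows=[{"delta_pos": [0,0,0.04],"rot": [0,0,0],"fingers": 0.4},{"delta_pos": [0,0,0],"rot": [0,0,0],"fingers": 0.4}])

```text
clock: 12.55
tcp_pos: [0.4487, 0.2068, 0.0552]
orientation: [0.0, 0.04, 0.999, 0.0]
wrist_force: [1.0, 0.2, -2.0]
finger_gap: 0.0614
```

>>> arm_command(rows=[{"delta_pos": [0,0,0.04],"rot": [0,0,0],"fingers": 0.4},{"delta_pos": [0,0,0],"rot": [0,0,0],"fingers": 0.4}])

```text
clock: 12.75
tcp_pos: [0.4488, 0.2069, 0.0545]
orientation: [0.0, 0.04, 0.999, 0.0]
wrist_force: [-0.2, 1.2, 0.1]
finger_gap: 0.062
```

>>> arm_command(rows=[{"delta_pos": [0,0,0.03],"rot": [0,0,0],"fingers": 0.4},{"delta_pos": [0,0,0],"rot": [0,0,0],"fingers": 0.4}])

```text
clock: 12.95
tcp_pos: [0.4488, 0.2069, 0.0545]
orientation: [0.0, 0.04, 0.999, 0.0]
wrist_force: [-2.9, -0.7, 5.6]
finger_gap: 0.0613
```

>>> arm_command(rows=[{"delta_pos": [0,0,0],"rot": [0,0,0],"fingers": 0.1},{"delta_pos": [0,0,0],"rot": [0,0,0],"fingers": 0.1},{"delta_pos": [0,0,0],"rot": [0,0,0],"fingers": 0.1},{"delta_pos": [0,0,-0.5],"rot": [0,0,0],"fingers": 0.1},{"delta_pos": [0,0,-0.8],"rot": [0,0,0],"fingers": 0.1},{"delta_pos": [0,0,-1],"rot": [0,0,0],"fingers": 0.1},{"delta_pos": [0,0,-1],"rot": [0,0,0],"fingers": 0},{"delta_pos": [0,0,-1],"rot": [0,0,0.023],"fingers": 0},{"delta_pos": [0,0,-1],"rot": [0,0,0.023],"fingers": 0},{"delta_pos": [0,0,-1],"rot": [0,0,0.023],"fingers": 0},{"delta_pos": [0,0,-1],"rot": [0,0,0.023],"fingers": 0},{"delta_pos": [0,0,0],"rot": [0,0,0.023],"fingers": 0},{"delta_pos": [0,0,0],"rot": [0,0,0.023],"fingers": 0},{"delta_pos": [0,0,0],"rot": [0,0,0.023],"fingers": 0},{"delta_pos": [0,0,0],"rot": [0,0,0.023],"fingers": 0},{"delta_pos": [0,0,0],"rot": [0,0,0.023],"fingers": 0},{"delta_pos": [0,0,0],"rot": [0,0,0.023],"fingers": 0},{"delta_pos": [0,0,0],"rot": [0,0,0.023],"fingers": 0},{"delta_pos": [0,0,0],"rot": [0,0,0],"fingers": 0}])

```text
clock: 14.85
tcp_pos: [0.4486, 0.2067, 0.2003]
orientation: [0.0, 0.741, 0.671, 0.0]
wrist_force: [0.5, 1.2, -0.1]
finger_gap: 0.0858
```

Run:
```python
from h import *
plan((.6525,.143,.20,-5.7),(.6525,.143,.0225,-5.7))
c=env.get_calibration("wrist"); p,d=env.read_camera("wrist"); cv2.imwrite("pics/w6.png",p); np.save("pics/w6.npy",d); np.savez("pics/w6c.npz",**c)
```

```text
t 14.85 tcp [0.4486 0.2067 0.2003] yaw -5.67 tilt [ 0.0004 -0.    ] gap 0.0858 F [ 0.5  1.2 -0.1]
  rotz 0.0001 shift [-2.160e+00  1.046e+01  1.000e-02]
  rotz -0.0 shift [0.   0.   8.88]
```

View pics/w6.png

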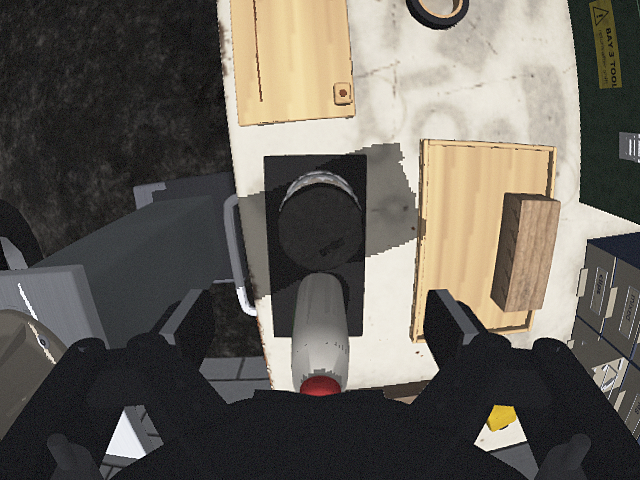

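Both items stand upright on the mat (lid at (320,225), bottle at (320,330)), and the offcut at (530,250) is free. Moving above it.

>>> arm_command(rows=[{"delta_pos": [-0.2,1,0],"rot": [0,0,0],"fingers": 0},{"delta_pos": [-0.3,1,0],"rot": [0,0,0],"fingers": 0},{"delta_pos": [-0.3,1,0],"rot": [0,0,0],"fingers": 0},{"delta_pos": [-0.3,1,0],"rot": [0,0,0],"fingers": 0},{"delta_pos": [-0.3,1,0],"rot": [0,0,0],"fingers": 0},{"delta_pos": [-0.3,1,0],"rot": [0,0,0],"fingers": 0},{"delta_pos": [-0.3,1,0.5],"rot": [0,0,0],"fingers": 0},{"delta_pos": [-0.16,1,0.5],"rot": [0,0,0],"fingers": 0},{"delta_pos": [0,1,1],"rot": [0,0,0],"fingers": 0},{"delta_pos": [0,1,1],"rot": [0,0,0],"fingers": 0},{"delta_pos": [0,0.46,1],"rot": [0,0,0],"fingers": 0},{"delta_pos": [0,0,0],"rot": [0,0,0],"fingers": 0},{"delta_pos": [0,0,0],"rot": [0,0,0],"fingers": 0}])

```text
clock: 16.2
tcp_pos: [0.6519, 0.1431, 0.1195]
orientation: [-0.001, 0.74, 0.672, -0.001]
wrist_force: [-0.5, -0.3, -0.8]
finger_gap: 0.0852
```

Run:
```python
from h import *
plan((.6525,.143,.0225,-5.7))
c=env.get_calibration("wrist"); p,d=env.read_camera("wrist"); cv2.imwrite("pics/w7.png",p); P=cloud(c,d,True);Z=P[...,2]
m=(Z>.038)&(Z<.047)&(abs(P[...,1]-.143)<.07)&(abs(P[...,0]-.652)<.04)
n,l,s,ce=cv2.connectedComponentsWithStats(m.astype(np.uint8)); k=1+s[1:,4].argmax(); Q=P[l==k];print(s[k],rect(Q),np.median(Q[:,2]))
for y in (.12,.14,.16,.18): q=Q[abs(Q[:,1]-y)<.004]; print(y,len(q),np.percentile(q[:,0],[1,99]).round(4) if len(q)>9 else 0)
T=P.reshape(-1,3); T=T[(T[:,2]>.03)&(T[:,2]<.17)&(T[:,1]>.1)&(T[:,1]<.3)&(T[:,0]>.69)]; print("behind min x",np.percentile(T[:,0],1) if len(T) else 0)
W=dict(np.load("pics/w6c.npz")); P=cloud(W,np.load("pics/w6.npy"),True); T=P.reshape(-1,3); T=T[(T[:,2]>.03)&(T[:,2]<.17)&(T[:,1]>.1)&(T[:,1]<.3)&(T[:,0]>.70)]; print("behind min x",np.percentile(T[:,0],1) if len(T) else 0)
```

```text
t 16.2 tcp [0.6519 0.1431 0.1195] yaw -5.54 tilt [-0.0017 -0.0001] gap 0.0852 F [-0.5 -0.3 -0.8]
  rotz 0.0004 shift [-0.    0.03  4.85]
[  280   148    81   175 13371] [652.4 142.9 115.2  48.7  84.4] 0.04352843817484742
0.12 847 [0.6268 0.6734]
0.14 943 [0.6287 0.6759]
0.16 1015 [0.6306 0.6779]
0.18 1064 [0.633 0.68 ]
behind min x 0.6941585622666058
behind min x 0.7278612007879335
```

>>> arm_command(rows=[{"delta_pos": [0,0.03,0.8],"rot": [0,0,0.0003],"fingers": 0},{"delta_pos": [0,0,1],"rot": [0,0,0],"fingers": 0},{"delta_pos": [0,0,1],"rot": [0,0,0],"fingers": 0},{"delta_pos": [0,0,1],"rot": [0,0,0],"fingers": 0.1},{"delta_pos": [0,0,0.7],"rot": [0,0,0],"fingers": 0.2},{"delta_pos": [0,0,0.35],"rot": [0,0,0],"fingers": 0.3},{"delta_pos": [0,0,0],"rot": [0,0,0],"fingers": 0.4},{"delta_pos": [0,0,0],"rot": [0,0,0],"fingers": 0.6},{"delta_pos": [0,0,0],"rot": [0,0,0],"fingers": 0.6},{"delta_pos": [0,0,0],"rot": [0,0,0],"fingers": 0.6}], squeeze=40)

```text
clock: 17.25
tcp_pos: [0.6536, 0.1432, 0.0234]
orientation: [0.0, 0.742, 0.671, 0.0]
wrist_force: [0.4, -0.8, 0.8]
finger_gap: 0.0472
```

Run:
```python
from h import *
plan((.6525,.143,.1,-5.7),(.449,.33,.1,-1))
```

```text
t 17.25 tcp [0.6536 0.1432 0.0234] yaw -5.74 tilt [0.001  0.0002] gap 0.0472 F [ 0.4 -0.8  0.8]
  rotz -0.0001 shift [-0.02 -0.05 -3.83]
  rotz -0.0131 shift [  9.17 -10.34   0.  ]
```

>>> arm_command(rows=[{"delta_pos": [0,0,-0.2],"rot": [0,0,0],"fingers": 0.6},{"delta_pos": [0,0,-0.6],"rot": [0,0,0],"fingers": 0.6},{"delta_pos": [0,0,-1],"rot": [0,0,0],"fingers": 0.6},{"delta_pos": [0,0,-1],"rot": [0,0,0],"fingers": 0.6},{"delta_pos": [0,0,-1],"rot": [0,0,0],"fingers": 0.6},{"delta_pos": [0.4,0,-1],"rot": [0,0,0],"fingers": 0.6},{"delta_pos": [0.8,-0.6,-1],"rot": [0,0,0],"fingers": 0.6},{"delta_pos": [1,-1,0],"rot": [0,0,0],"fingers": 0.6},{"delta_pos": [1,-1,0],"rot": [0,0,0],"fingers": 0.6},{"delta_pos": [1,-1,0],"rot": [0,0,0],"fingers": 0.6},{"delta_pos": [1,-1,0],"rot": [0,0,0],"fingers": 0.6},{"delta_pos": [1,-1,0],"rot": [0,0,0],"fingers": 0.6},{"delta_pos": [1,-1,0],"rot": [0,0,0],"fingers": 0.6},{"delta_pos": [1,-1,0],"rot": [0,0,0],"fingers": 0.6},{"delta_pos": [0.7,-1,0],"rot": [0,0,-0.006],"fingers": 0.6},{"delta_pos": [0.3,-1,0],"rot": [0,0,-0.006],"fingers": 0.6},{"delta_pos": [0,-0.6,0],"rot": [0,0,0],"fingers": 0.6},{"delta_pos": [0,0,0],"rot": [0,0,0],"fingers": 0.6}])

```text
clock: 19.05
tcp_pos: [0.4669, 0.3451, 0.1395]
orientation: [0.0, 0.716, 0.698, -0.0]
wrist_force: [-0.1, 0.1, -0.5]
finger_gap: 0.0471
```

Run:
```python
from h import *
plan()
c=env.get_calibration("wrist"); p,d=env.read_camera("wrist"); cv2.imwrite("pics/w8.png",p); np.save("pics/w8.npy",d); np.savez("pics/w8c.npz",**c)
```

```text
t 19.05 tcp [0.4669 0.3451 0.1395] yaw -1.39 tilt [-0.     -0.0001] gap 0.0471 F [-0.1  0.1 -0.5]
```

View pics/w8.png

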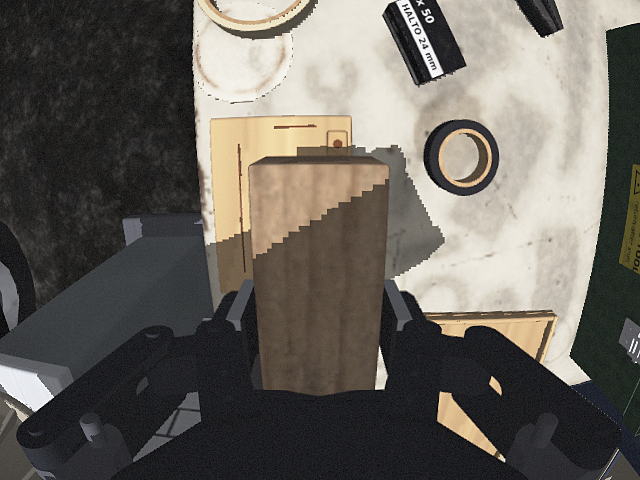

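The held offcut hides the board here: one stop shows at (337,143). I'll use the earlier pictures for the stops.

Run:
```python
from h import *
def cl(c,d,f):
    P=cloud(c,d,f).reshape(-1,3); return P[np.isfinite(P[:,0])]
S={"top":cl(env.get_calibration("top"),np.load("pics/top0.npy"),False)}
for n in("w2","w6","w8"): S[n]=cl(dict(np.load(f"pics/{n}c.npz")),np.load(f"pics/{n}.npy"),True)
for n,P in S.items():
    for nm,y in(("L",.402),("R",.302)):
        Q=P[(abs(P[:,1]-y)<.016)&(abs(P[:,0]-.48)<.016)&(P[:,2]>.028)&(P[:,2]<.036)]
        print(n,nm,len(Q),rect(Q) if len(Q)>5 else "",Q.mean(0).round(4) if len(Q) else "")
    Q=P[(abs(P[:,1]-.354)<.085)&(abs(P[:,0]-.44)<.065)&(P[:,2]>.008)&(P[:,2]<.016)]; print(n,"board",len(Q),rect(Q) if len(Q)>5 else "")
```

```text
top L 61 [4.809e+02 4.035e+02 1.180e+01 1.730e+01 1.000e-01] [0.481  0.4036 0.0322]
top R 67 [477.8 303.5  12.1  17.5   0.5] [0.478  0.3039 0.0317]
top board 3583 [438.8 355.  140.4 105.   88.7]
w2 L 141 [480.9 402.5  18.6  14.1  83.3] [0.4807 0.4017 0.0319]
w2 R 165 [478.2 302.8  17.7  13.4  88.4] [0.4784 0.3023 0.0323]
w2 board 7441 [438.3 354.2 140.8 106.1  88.4]
w6 L 0  
w6 R 363 [478.1 304.   18.2  14.   86.4] [0.4779 0.3035 0.0323]
w6 board 13850 [438.1 345.  121.7 106.1  88.4]
w8 L 497 [480.7 404.2  15.6  13.7  89.1] [0.4806 0.4042 0.0324]
w8 R 0  
w8 board 9905 [438.2 355.6 139.  105.2  88.7]
```

Run:
```python
from h import *
plan((.444,.3547,.1395,-1.5),(.444,.3547,.035,-1.5))
```

```text
t 19.1 tcp [0.4682 0.3449 0.1395] yaw -1.44 tilt [0.0011 0.0002] gap 0.047 F [ 0.1 -0.6 -1.4]
  rotz 0.0002 shift [ 0.46 -1.22  0.  ]
  rotz -0.0 shift [0.   0.   5.22]
```

>>> arm_command(rows=[{"delta_pos": [0.2,-0.6,0],"rot": [0,0,0],"fingers": 0.6},{"delta_pos": [0.26,-0.6,0.6],"rot": [0,0,0],"fingers": 0.6},{"delta_pos": [0,0,1],"rot": [0,0,0],"fingers": 0.6},{"delta_pos": [0,0,1],"rot": [0,0,0],"fingers": 0.6},{"delta_pos": [0,0,1],"rot": [0,0,0],"fingers": 0.6},{"delta_pos": [0,0,0.8],"rot": [0,0,0],"fingers": 0.6},{"delta_pos": [0,0,0.5],"rot": [0,0,0],"fingers": 0.6},{"delta_pos": [0,0,0.3],"rot": [0,0,0],"fingers": 0.6},{"delta_pos": [0,0,0.05],"rot": [0,0,0],"fingers": 0.6},{"delta_pos": [0,0,0.05],"rot": [0,0,0],"fingers": 0.6},{"delta_pos": [0,0,0],"rot": [0,0,0],"fingers": 0.6}])

```text
clock: 20.2
tcp_pos: [0.4451, 0.3551, 0.0334]
orientation: [0.0, 0.716, 0.698, 0.001]
wrist_force: [-1.1, 0.2, -2.0]
finger_gap: 0.0468
```

>>> arm_command(rows=[{"delta_pos": [0,0,0.05],"rot": [0,0,0],"fingers": 0.6},{"delta_pos": [0,0,0.04],"rot": [0,0,0],"fingers": 0.6},{"delta_pos": [0,0,0],"rot": [0,0,0],"fingers": 0.6}])

```text
clock: 20.5
tcp_pos: [0.4446, 0.3549, 0.0311]
orientation: [0.0, 0.716, 0.698, 0.0]
wrist_force: [0.4, -0.7, -2.1]
finger_gap: 0.0466
```

>>> arm_command(rows=[{"delta_pos": [0,0,0.04],"rot": [0,0,0],"fingers": 0.6},{"delta_pos": [0,0,0],"rot": [0,0,0],"fingers": 0.6}])

```text
clock: 20.7
tcp_pos: [0.4446, 0.3549, 0.0303]
orientation: [0.0, 0.716, 0.698, 0.0]
wrist_force: [0.5, -0.2, 0.2]
finger_gap: 0.0471
```

>>> arm_command(rows=[{"delta_pos": [0,0.05,0],"rot": [0,0,0],"fingers": 0.6},{"delta_pos": [0,0.05,0],"rot": [0,0,0],"fingers": 0.6},{"delta_pos": [0,0.05,0],"rot": [0,0,0],"fingers": 0.6},{"delta_pos": [0,0,0],"rot": [0,0,0],"fingers": 0.6}])

```text
clock: 21.1
tcp_pos: [0.4476, 0.3549, 0.0303]
orientation: [-0.0, 0.716, 0.698, 0.0]
wrist_force: [-1.8, -0.2, 3.8]
finger_gap: 0.0475
```

>>> arm_command(rows=[{"delta_pos": [0,0.05,0],"rot": [0,0,0],"fingers": 0.6},{"delta_pos": [0,0.05,0],"rot": [0,0,0],"fingers": 0.6},{"delta_pos": [0,0,0],"rot": [0,0,0],"fingers": 0.6}])

```text
clock: 21.4
tcp_pos: [0.4485, 0.3548, 0.0303]
orientation: [-0.001, 0.716, 0.698, -0.0]
wrist_force: [-6.3, 0.0, 6.8]
finger_gap: 0.0476
```

>>> arm_command(rows=[{"delta_pos": [0,0,0],"rot": [0,0,0],"fingers": 0.3},{"delta_pos": [0,0,0],"rot": [0,0,0],"fingers": 0.3},{"delta_pos": [0,0,0],"rot": [0,0,0],"fingers": 0.3},{"delta_pos": [0,0,-0.1],"rot": [0,0,0],"fingers": 0.3},{"delta_pos": [0,0,0],"rot": [0,0,0],"fingers": 0.3}])

```text
clock: 21.9
tcp_pos: [0.4499, 0.3548, 0.0323]
orientation: [0.0, 0.716, 0.698, 0.0]
wrist_force: [0.2, 0.6, 0.8]
finger_gap: 0.0601
```

>>> arm_command(rows=[{"delta_pos": [0,0.1,0],"rot": [0,0,0],"fingers": 0.3},{"delta_pos": [0,0.1,0],"rot": [0,0,0],"fingers": 0.3},{"delta_pos": [0,0.06,0],"rot": [0,0,0],"fingers": 0.3},{"delta_pos": [0,0.06,0],"rot": [0,0,0],"fingers": 0.3},{"delta_pos": [0,0,0],"rot": [0,0,0],"fingers": 0.3}])

```text
clock: 22.4
tcp_pos: [0.4544, 0.3546, 0.032]
orientation: [-0.001, 0.716, 0.698, -0.001]
wrist_force: [-4.7, 0.8, 4.1]
finger_gap: 0.0595
```

>>> arm_command(rows=[{"delta_pos": [0,0.05,0],"rot": [0,0,0],"fingers": 0.3},{"delta_pos": [0,0,0],"rot": [0,0,0],"fingers": 0.3}])

```text
clock: 22.6
tcp_pos: [0.4544, 0.3546, 0.0319]
orientation: [-0.002, 0.716, 0.699, -0.001]
wrist_force: [-6.8, 1.4, 4.9]
finger_gap: 0.0594
```

>>> arm_command(rows=[{"delta_pos": [0,-0.3,0],"rot": [0,0,0],"fingers": 0.3},{"delta_pos": [0,-0.1,0],"rot": [0,0,0],"fingers": 0.1},{"delta_pos": [0,0,0],"rot": [0,0,0],"fingers": 0.1},{"delta_pos": [0,0,-0.5],"rot": [0,0,0],"fingers": 0},{"delta_pos": [0,0,-1],"rot": [0,0,0],"fingers": 0},{"delta_pos": [0,0,-1],"rot": [0,0,0],"fingers": 0},{"delta_pos": [0,0,-1],"rot": [0,0,0],"fingers": 0},{"delta_pos": [0,0,-1],"rot": [0,0,0],"fingers": 0},{"delta_pos": [-1,0,-1],"rot": [0,0,0],"fingers": 0},{"delta_pos": [-1,0,-1],"rot": [0,0,0],"fingers": 0},{"delta_pos": [-1,0,-1],"rot": [0,0,0],"fingers": 0},{"delta_pos": [0,0,0],"rot": [0,0,0],"fingers": 0}])

```text
clock: 23.8
tcp_pos: [0.4494, 0.2938, 0.186]
orientation: [0.001, 0.717, 0.697, 0.003]
wrist_force: [0.2, 0.6, -0.1]
finger_gap: 0.0854
```

Run:
```python
from h import *
plan((.54,.18,.22,-5.7),(.638,-.05,.22,22))
c=env.get_calibration("wrist"); p,d=env.read_camera("wrist"); cv2.imwrite("pics/w9.png",p); P=cloud(c,d,True).reshape(-1,3)
Q=P[(abs(P[:,1]-.354)<.075)&(abs(P[:,0]-.445)<.05)&(P[:,2]>.045)&(P[:,2]<.055)]; print("off",len(Q),rect(Q))
for nm,y in(("L",.402),("R",.302)):
    Q=P[(abs(P[:,1]-y)<.016)&(abs(P[:,0]-.482)<.012)&(P[:,2]>.026)&(P[:,2]<.036)]; print(nm,rect(Q))
Q=P[(abs(P[:,1]-.354)<.085)&(abs(P[:,0]-.44)<.065)&(P[:,2]>.008)&(P[:,2]<.016)]; print("board",len(Q),rect(Q))
```

```text
t 23.8 tcp [0.4494 0.2938 0.186 ] yaw -1.56 tilt [0.0056 0.0019] gap 0.0854 F [ 0.2  0.6 -0.1]
  rotz 0.0115 shift [-5.21  5.07 -1.7 ]
  rotz -0.0769 shift [-12.5    0.24   0.  ]
off 9591 [448.2 354.1 115.   48.4  88.7]
L [481.5 403.6  18.1  12.3  89.3]
R [479.  303.9  17.7  12.6  88.4]
board 9049 [438.2 354.7 139.8 105.5  88.9]
```

View pics/w9.png

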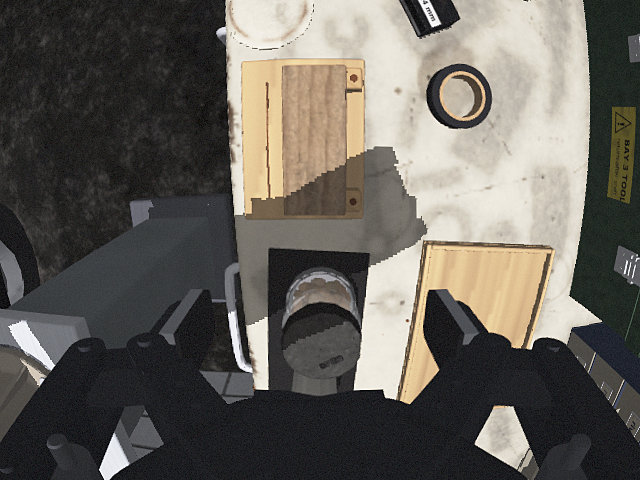

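The offcut (315,140 in the picture) lies against both stops, centred to within 1 mm, and the jar is still upright. Next is the tape measure.

Run:
```python
from h import *
plan((.60,.15,.226,21.5),(.638,-.054,.226,21.5),(.638,-.054,.126,21.5))
```

```text
t 23.85 tcp [0.4489 0.2945 0.1843] yaw -1.54 tilt [0.004  0.0019] gap 0.0855 F [ 0.9 -0.1 -0.5]
  rotz -0.064 shift [-9.49  4.38 -2.08]
  rotz -0.0 shift [-10.19  -1.97   0.  ]
  rotz -0.0 shift [0. 0. 5.]
```

>>> arm_command(rows=[{"delta_pos": [0,0,-1],"rot": [0,0,-0.0213],"fingers": 0},{"delta_pos": [0,0,-1.0],"rot": [0,0,-0.0213],"fingers": 0},{"delta_pos": [0,0,0],"rot": [0,0,-0.0213],"fingers": 0},{"delta_pos": [-1,0.5,0],"rot": [0,0,0],"fingers": 0},{"delta_pos": [-1,0.5,0],"rot": [0,0,0],"fingers": 0},{"delta_pos": [-1,0.5,0],"rot": [0,0,0],"fingers": 0},{"delta_pos": [-1,0.5,0],"rot": [0,0,0],"fingers": 0},{"delta_pos": [-1,0.5,0],"rot": [0,0,0],"fingers": 0},{"delta_pos": [-1,0.5,0],"rot": [0,0,0],"fingers": 0},{"delta_pos": [-1,0.5,0],"rot": [0,0,0],"fingers": 0},{"delta_pos": [-1,0.5,0],"rot": [0,0,0],"fingers": 0},{"delta_pos": [-1,0.38,0],"rot": [0,0,0],"fingers": 0},{"delta_pos": [-1,0,0],"rot": [0,0,0],"fingers": 0},{"delta_pos": [-1,0,0],"rot": [0,0,0],"fingers": 0},{"delta_pos": [-1,-0.2,0],"rot": [0,0,0],"fingers": 0},{"delta_pos": [-1,-0.3,0],"rot": [0,0,0],"fingers": 0},{"delta_pos": [-1,-0.3,0],"rot": [0,0,0],"fingers": 0},{"delta_pos": [-1,-0.3,0],"rot": [0,0,0],"fingers": 0},{"delta_pos": [-1,-0.3,0],"rot": [0,0,0],"fingers": 0}])

```text
clock: 25.75
tcp_pos: [0.6207, 0.0184, 0.2214]
orientation: [-0.0, 0.562, 0.827, -0.0]
wrist_force: [0.6, -0.0, 0.5]
finger_gap: 0.0851
```

>>> arm_command(rows=[{"delta_pos": [-1,-0.3,0],"rot": [0,0,0],"fingers": 0},{"delta_pos": [-1,-0.2,0],"rot": [0,0,0],"fingers": 0},{"delta_pos": [-0.7,-0.1,0],"rot": [0,0,0],"fingers": 0},{"delta_pos": [0,0,0],"rot": [0,0,0],"fingers": 0},{"delta_pos": [0,0,0],"rot": [0,0,0],"fingers": 0}])

```text
clock: 26.25
tcp_pos: [0.6292, -0.0353, 0.2217]
orientation: [-0.0, 0.562, 0.827, 0.0]
wrist_force: [0.0, 0.2, -0.2]
finger_gap: 0.0857
```

```bash
cat > tape.py <<'E'
from h import *
plan()
c=env.get_calibration("wrist"); p,d=env.read_camera("wrist"); cv2.imwrite("pics/w10.png",p); P=cloud(c,d,True)
hsv=cv2.cvtColor(p,cv2.COLOR_BGR2HSV); x,y,Z=P[...,0],P[...,1],P[...,2]
near=(abs(x-.638)<.05)&(abs(y+.052)<.055)
for lo in(.02,.03,.04,.05,.056):
    m=near&(Z>lo)&(Z<.07); print(lo,m.sum(),rect(P[m]),Z[m].max().round(4))
m=near&(Z>.02)&(hsv[...,1]>150)&(hsv[...,0]>15)&(hsv[...,0]<35); print("yellow",m.sum(),rect(P[m]))
T=P[(x>.68)&(x<.9)&(abs(y)<.12)&(Z>.03)]; print("behind",np.percentile(T[:,0],1).round(3))
E
python3 tape.py
```

```text
t 26.25 tcp [ 0.6292 -0.0353  0.2217] yaw 21.56 tilt [-0.0006  0.0007] gap 0.0857 F [ 0.   0.2 -0.2]
0.02 3040 [638.2 -51.   36.2  68.4  22. ] 0.0634
0.03 2898 [638.3 -51.3  36.2  67.7  22. ] 0.0634
0.04 2714 [638.6 -52.2  36.   63.7  21.9] 0.0634
0.05 2287 [638.  -50.7  36.   56.5  22. ] 0.0634
0.056 1584 [637.7 -50.2  35.9  40.4  21.2] 0.0634
yellow 2746 [644.8 -46.7 106.2  65.3  21.9]
behind 0.681
```

View pics/w10.png

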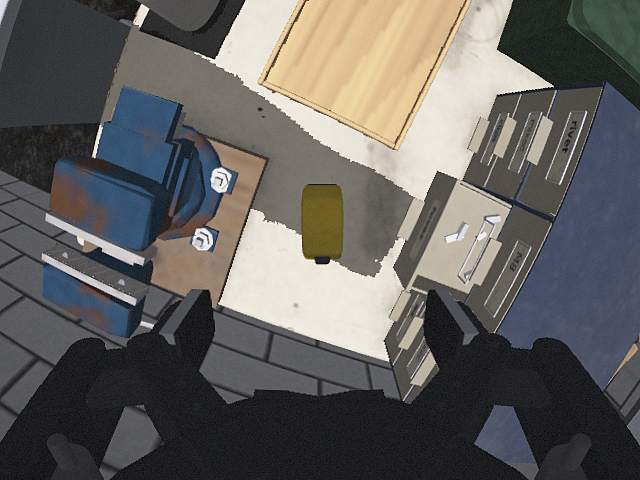

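The tape measure (322,222) is aligned with the fingers. There is clear room to the drawer at (405,225) and to the vise base. I'll measure its end extents by height.

Run:
```python
from h import *
def cl(c,d,f):
    P=cloud(c,d,f).reshape(-1,3); return P[np.isfinite(P[:,0])]
c=env.get_calibration("wrist"); p,d=env.read_camera("wrist"); np.save("pics/w11.npy",d); np.savez("pics/w11c.npz",**c)
S={"top":cl(env.get_calibration("top"),np.load("pics/top0.npy"),0),"w2":cl(dict(np.load("pics/w2c.npz")),np.load("pics/w2.npy"),1),"w11":cl(c,d,1)}
a=np.radians(22); ux=np.array([np.cos(a),np.sin(a)]); uy=np.array([-np.sin(a),np.cos(a)])
for n,P in S.items():
    Q=P[(abs(P[:,0]-.638)<.05)&(abs(P[:,1]+.052)<.055)&(P[:,2]>.004)&(P[:,2]<.07)]; L=(Q[:,:2]-[.638,-.051])@np.c_[ux,uy]; k=abs(L[:,0])<.03;Q,L=Q[k],L[k]
    for z0,z1 in((.004,.015),(.015,.025),(.025,.035),(.035,.045),(.045,.055),(.055,.065)):
        k=(Q[:,2]>=z0)&(Q[:,2]<z1); 
        if k.sum()>3: print(n,z0,k.sum(),"x",(1000*np.percentile(L[k,0],[1,99])).round(1),"y",(1000*np.percentile(L[k,1],[0.5,99.5])).round(1))
```

```text
top 0.004 56 x [-25.7  28.9] y [-60.9  47.2]
top 0.015 47 x [-18.   16.1] y [-31.6  35.1]
top 0.025 64 x [-18.4  16.5] y [-33.9  34.9]
top 0.035 79 x [-18.3  17. ] y [-32.3  32.8]
top 0.045 221 x [-17.9  17.9] y [-32.7  31.1]
top 0.055 336 x [-17.5  17.3] y [-19.1  24.9]
w2 0.004 79 x [-17.8  15.7] y [-27.9  33.9]
w2 0.015 101 x [-18.3  16.8] y [14.8 34.4]
w2 0.025 149 x [-18.6  17.6] y [-29.3  33.9]
w2 0.035 154 x [-18.3  17. ] y [-29.8  31.8]
w2 0.045 361 x [-18.1  17.5] y [-33.6  29.4]
w2 0.055 780 x [-17.3  17.3] y [-19.7  22.9]
w11 0.004 37 x [-15.6  13.8] y [32.6 33.8]
w11 0.015 58 x [-17.   17.9] y [30.2 34.3]
w11 0.025 183 x [-17.   17.7] y [-34.2  34. ]
w11 0.035 191 x [-17.3  17.7] y [-33.1  31.1]
w11 0.045 836 x [-17.7  17.7] y [-34.4  29.8]
w11 0.055 1805 x [-17.2  17.3] y [-19.3  22.3]
```

>>> arm_command(rows=[{"delta_pos": [-1,0,0],"rot": [0,0,0],"fingers": 0},{"delta_pos": [-1,0,0],"rot": [0,0,0],"fingers": 0},{"delta_pos": [-1,0,0],"rot": [0,0,0],"fingers": 0},{"delta_pos": [-1,0,0],"rot": [0,0,0],"fingers": 0},{"delta_pos": [-1,0,0],"rot": [0,0,0],"fingers": 0},{"delta_pos": [-1,0,0],"rot": [0,0,0],"fingers": 0},{"delta_pos": [0,0,0],"rot": [0,0,0],"fingers": 0}])

```text
clock: 27.05
tcp_pos: [0.6743, -0.1509, 0.2212]
orientation: [0.0, 0.564, 0.826, -0.0]
wrist_force: [-0.5, 0.3, -0.0]
finger_gap: 0.085
```

Run:
```python
from h import *
plan()
c=env.get_calibration("wrist"); p,d=env.read_camera("wrist"); P=cloud(c,d,1).reshape(-1,3); print((-c["R"].T@c["t"]).round(3))
a=np.radians(22); ux=np.array([np.cos(a),np.sin(a)]); uy=np.array([-np.sin(a),np.cos(a)])
L=(P[:,:2]-[.638,-.051])@np.c_[ux,uy]; col=p.reshape(-1,3).max(1)
for z0 in np.arange(.003,.065,.005):
    k=(P[:,2]>=z0)&(P[:,2]<z0+.005)&(abs(L[:,0])<.022)&(abs(L[:,1])<.055); 
    if k.sum()>3: b=k&(col<50); print(z0.round(3),k.sum(),"x",(1000*np.percentile(L[k,0],[1,99])).round(1),"y",(1000*np.percentile(L[k,1],[0.5,99.5])).round(1),"dark",b.sum(),(1000*np.percentile(L[b,1],[1,99])).round(1) if b.sum()>3 else "",(1000*np.percentile(L[b,0],[1,99])).round(1) if b.sum()>3 else "")
cv2.imwrite("pics/w12.png",cv2.resize(p[60:300,200:440],None,fx=2,fy=2))
```

```text
t 27.05 tcp [ 0.6743 -0.1509  0.2212] yaw 21.38 tilt [ 0.0003 -0.0008] gap 0.085 F [-0.5  0.3 -0. ]
[ 0.649 -0.087  0.364]
0.003 33 x [-13.5  13.8] y [-36.8 -35.6] dark 4 [-35.8 -35.8] [3.7 8.3]
0.008 21 x [-12.5  11. ] y [-36.8 -35.6] dark 2  
0.013 38 x [-8.6  8. ] y [-38.7 -37.6] dark 0  
0.023 10 x [-13.6  12.1] y [-35.9 -34.8] dark 1  
0.028 69 x [-17.4  17.3] y [-35.9 -30.6] dark 2  
0.033 71 x [-17.9  17.1] y [-33.8 -28.6] dark 1  
0.038 91 x [-17.7  17.7] y [-31.6 -24.4] dark 0  
0.043 189 x [-18.1  17.3] y [-34.3  28.2] dark 30 [-34.3 -26.8] [-6.4  6.3]
0.048 427 x [-17.4  17.8] y [-33.3  27.7] dark 6 [-33.4 -30.8] [-5.5 -1.5]
0.053 1086 x [-17.4  17.6] y [-22.6  24.4] dark 0  
0.058 1201 x [-16.4  16.8] y [-12.8  17.3] dark 0  
0.063 13 x [-11.3  15.1] y [ 6.5 11.4] dark 0
```

View pics/w12.png

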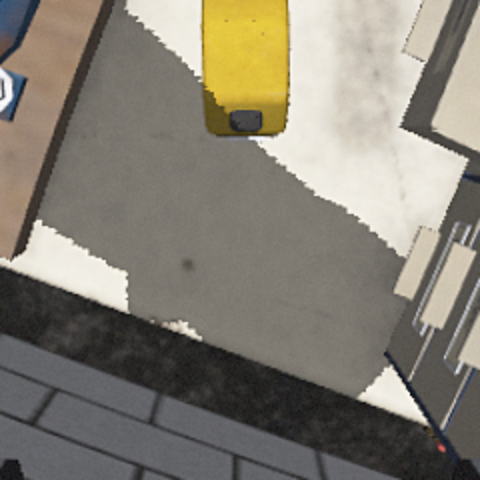

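The crop shows the underside end of the tape measure near (247,135); with the numbers that puts its centre at about (0.6385, -0.053), yaw 22°.

Run:
```python
from h import *
plan((.6385,-.053,.13,22),(.6385,-.053,.02,22))
```

```text
t 27.1 tcp [ 0.6738 -0.1494  0.2213] yaw 21.43 tilt [-0.0002  0.0001] gap 0.0853 F [ 0.   0.1 -0.2]
  rotz -0.0016 shift [5.13 0.17 4.57]
  rotz 0.0 shift [0.  0.  5.5]
```

>>> arm_command(rows=[{"delta_pos": [1,0.05,0],"rot": [0,0,-0.0016],"fingers": 0},{"delta_pos": [1,0.06,0.5],"rot": [0,0,0],"fingers": 0},{"delta_pos": [1,0.06,1],"rot": [0,0,0],"fingers": 0},{"delta_pos": [1,0,1],"rot": [0,0,0],"fingers": 0},{"delta_pos": [1,0,1],"rot": [0,0,0],"fingers": 0},{"delta_pos": [0.15,0,1],"rot": [0,0,0],"fingers": 0},{"delta_pos": [0,0,0],"rot": [0,0,0],"fingers": 0},{"delta_pos": [0,0,0],"rot": [0,0,0],"fingers": 0}])

```text
clock: 27.9
tcp_pos: [0.6378, -0.0502, 0.1324]
orientation: [-0.0, 0.558, 0.83, -0.0]
wrist_force: [0.1, -0.1, 0.7]
finger_gap: 0.0853
```

Run:
```python
from h import *
plan((.6385,-.053,.02,22))
c=env.get_calibration("wrist"); p,d=env.read_camera("wrist"); P=cloud(c,d,1).reshape(-1,3)
Q=P[(abs(P[:,0]-.638)<.04)&(abs(P[:,1]+.052)<.045)&(P[:,2]>.03)&(P[:,2]<.066)];print(rect(Q))
plan((.6385,-.053,.02,22))
```

```text
t 27.9 tcp [ 0.6378 -0.0502  0.1324] yaw 22.18 tilt [-0.0003  0.0001] gap 0.0853 F [ 0.1 -0.1  0.7]
  rotz 0.0005 shift [-0.15 -0.02  5.62]
[638.5 -51.5  36.1  67.5  21.7]
t 27.95 tcp [ 0.6385 -0.0506  0.1332] yaw 22.15 tilt [ 0.0014 -0.0002] gap 0.0853 F [-0.2  0.4  0.1]
  rotz 0.0004 shift [-0.11 -0.05  5.66]
```

>>> arm_command(rows=[{"delta_pos": [-0.13,-0.02,0.7],"rot": [0,0,0.0005],"fingers": 0},{"delta_pos": [0,0,1],"rot": [0,0,0],"fingers": 0},{"delta_pos": [0,0,1],"rot": [0,0,0],"fingers": 0.1},{"delta_pos": [0,0,1],"rot": [0,0,0],"fingers": 0.2},{"delta_pos": [0,0,1],"rot": [0,0,0],"fingers": 0.3},{"delta_pos": [0,0,0.6],"rot": [0,0,0],"fingers": 0.4},{"delta_pos": [0,0,0.35],"rot": [0,0,0],"fingers": 0.4},{"delta_pos": [0,0,0],"rot": [0,0,0],"fingers": 0.5},{"delta_pos": [0,0,0],"rot": [0,0,0],"fingers": 0.8},{"delta_pos": [0,0,0],"rot": [0,0,0],"fingers": 0.8},{"delta_pos": [0,0,0],"rot": [0,0,0],"fingers": 0.8}], squeeze=40)

```text
clock: 29.05
tcp_pos: [0.6389, -0.053, 0.0197]
orientation: [0.0, 0.559, 0.829, 0.0]
wrist_force: [-0.4, -0.2, -1.4]
finger_gap: 0.0356
```

Run:
```python
from h import *
plan((.6385,-.053,.07,22),(.6525,.143,.07,-5.7))
```

```text
t 29.05 tcp [ 0.6389 -0.053   0.0197] yaw 21.97 tilt [ 0.001  -0.0002] gap 0.0356 F [-0.4 -0.2 -1.4]
  rotz -0.0001 shift [ 0.01 -0.02 -2.51]
  rotz 0.0769 shift [ 9.82 -0.28  0.  ]
```

>>> arm_command(rows=[{"delta_pos": [0,0,-0.3],"rot": [0,0,0],"fingers": 0.8},{"delta_pos": [0,0,-0.7],"rot": [0,0,0],"fingers": 0.8},{"delta_pos": [0,0,-1],"rot": [0,0,0],"fingers": 0.8},{"delta_pos": [0,0,-1],"rot": [0,0,0],"fingers": 0.8},{"delta_pos": [0.5,0,0],"rot": [0,0,0],"fingers": 0.8},{"delta_pos": [1,0,0],"rot": [0,0,0],"fingers": 0.8},{"delta_pos": [1,0,0],"rot": [0,0,0],"fingers": 0.8},{"delta_pos": [1,0,0],"rot": [0,0,0],"fingers": 0.8},{"delta_pos": [0.5,0,0],"rot": [0,0,0.0192],"fingers": 0.8},{"delta_pos": [0,0,0],"rot": [0,0,0.0192],"fingers": 0.8},{"delta_pos": [0,0,0],"rot": [0,0,0.0192],"fingers": 0.8},{"delta_pos": [0,0,0],"rot": [0,0,0.0192],"fingers": 0.8},{"delta_pos": [0,0,0],"rot": [0,0,0],"fingers": 0.8}])

```text
clock: 30.35
tcp_pos: [0.6071, 0.0231, 0.0782]
orientation: [-0.001, 0.741, 0.672, -0.001]
wrist_force: [0.6, -0.3, -2.4]
finger_gap: 0.0353
```

Run:
```python
from h import *
plan((.6525,.143,.08,-5.7),(.6525,.143,.03,-5.7))
```

```text
t 30.35 tcp [0.6071 0.0231 0.0782] yaw -5.6 tilt [-0.0019  0.0004] gap 0.0353 F [ 0.6 -0.3 -2.4]
  rotz 0.0003 shift [ 6.19  1.66 -0.09]
  rotz -0.0 shift [0.  0.  2.5]
```

>>> arm_command(rows=[{"delta_pos": [0.5,0.2,0],"rot": [0,0,0.0003],"fingers": 0.8},{"delta_pos": [1,0.3,0],"rot": [0,0,0],"fingers": 0.8},{"delta_pos": [1,0.3,0],"rot": [0,0,0],"fingers": 0.8},{"delta_pos": [1,0.3,0],"rot": [0,0,0],"fingers": 0.8},{"delta_pos": [1,0.3,0],"rot": [0,0,0],"fingers": 0.8},{"delta_pos": [1,0.2,0],"rot": [0,0,0],"fingers": 0.8},{"delta_pos": [0.5,0.06,0],"rot": [0,0,0],"fingers": 0.8},{"delta_pos": [0.2,0,0.6],"rot": [0,0,0],"fingers": 0.8},{"delta_pos": [0,0,0.9],"rot": [0,0,0],"fingers": 0.8},{"delta_pos": [0,0,0.5],"rot": [0,0,0],"fingers": 0.8},{"delta_pos": [0,0,0.2],"rot": [0,0,0],"fingers": 0.8},{"delta_pos": [0,0,0],"rot": [0,0,0],"fingers": 0.8}])

```text
clock: 31.55
tcp_pos: [0.6532, 0.1407, 0.034]
orientation: [-0.001, 0.742, 0.67, -0.001]
wrist_force: [0.8, -0.1, -1.6]
finger_gap: 0.0354
```

Run:
```python
from h import *
for i in range(3): plan((.6525,.143,.025,-5.7)); env.read_camera("top")
```

```text
t 31.55 tcp [0.6532 0.1407 0.034 ] yaw -5.82 tilt [-0.002  -0.0002] gap 0.0354 F [ 0.8 -0.1 -1.6]
  rotz -0.0003 shift [ 0.11 -0.05  0.45]
t 31.6 tcp [0.6539 0.1408 0.0349] yaw -5.82 tilt [-0.0006 -0.    ] gap 0.0352 F [ 0.8  0.3 -1.6]
  rotz -0.0003 shift [ 0.1  -0.08  0.5 ]
t 31.65 tcp [0.6544 0.1409 0.0356] yaw -5.82 tilt [0.0006 0.0001] gap 0.0355 F [ 0.  -0.7 -1.4]
  rotz -0.0003 shift [ 0.1  -0.1   0.53]
```

>>> arm_command(rows=[{"delta_pos": [0.1,-0.04,0.1],"rot": [0,0,-0.0003],"fingers": 0.8},{"delta_pos": [0,0,0.1],"rot": [0,0,0],"fingers": 0.8},{"delta_pos": [0,0,0.1],"rot": [0,0,0],"fingers": 0.8},{"delta_pos": [0,0,0.05],"rot": [0,0,0],"fingers": 0.8},{"delta_pos": [0,0,0],"rot": [0,0,0],"fingers": 0.8},{"delta_pos": [0,0,0],"rot": [0,0,0],"fingers": 0.8}])

```text
clock: 32.3
tcp_pos: [0.6534, 0.1433, 0.0281]
orientation: [-0.0, 0.741, 0.671, -0.0]
wrist_force: [1.0, -1.1, -1.1]
finger_gap: 0.0358
```

>>> arm_command(rows=[{"delta_pos": [0,0,0.05],"rot": [0,0,0],"fingers": 0.8},{"delta_pos": [0,0,0.04],"rot": [0,0,0],"fingers": 0.8},{"delta_pos": [0,0,0],"rot": [0,0,0],"fingers": 0.8}])

```text
clock: 32.6
tcp_pos: [0.6534, 0.1433, 0.0261]
orientation: [-0.0, 0.741, 0.671, -0.0]
wrist_force: [0.1, -0.8, -2.6]
finger_gap: 0.0357
```

>>> arm_command(rows=[{"delta_pos": [0,-0.03,0.04],"rot": [0,0,0],"fingers": 0.8},{"delta_pos": [0,0,0],"rot": [0,0,0],"fingers": 0.8}])

```text
clock: 32.8
tcp_pos: [0.6527, 0.1434, 0.0254]
orientation: [-0.0, 0.741, 0.671, -0.0]
wrist_force: [0.3, -0.1, -1.9]
finger_gap: 0.0354
```

>>> arm_command(rows=[{"delta_pos": [0,0,0.04],"rot": [0,0,0],"fingers": 0.8},{"delta_pos": [0,0,0],"rot": [0,0,0],"fingers": 0.8}])

```text
clock: 33.0
tcp_pos: [0.6528, 0.1434, 0.0246]
orientation: [-0.0, 0.741, 0.671, -0.0]
wrist_force: [-0.6, 0.5, -1.7]
finger_gap: 0.0355
```

>>> arm_command(rows=[{"delta_pos": [0,0,0.04],"rot": [0,0,0],"fingers": 0.8},{"delta_pos": [0,0,0],"rot": [0,0,0],"fingers": 0.8}])

```text
clock: 33.2
tcp_pos: [0.6529, 0.1434, 0.0244]
orientation: [0.0, 0.741, 0.671, 0.0]
wrist_force: [-1.5, 0.5, 3.1]
finger_gap: 0.0353
```

>>> arm_command(rows=[{"delta_pos": [0,0,0],"rot": [0,0,0],"fingers": 0.45},{"delta_pos": [0,0,0],"rot": [0,0,0],"fingers": 0.3},{"delta_pos": [0,0,0],"rot": [0,0,0],"fingers": 0.2},{"delta_pos": [0,0,-0.4],"rot": [0,0,0],"fingers": 0.2},{"delta_pos": [0,0,-0.8],"rot": [0,0,0],"fingers": 0.2},{"delta_pos": [0,0,-1],"rot": [0,0,0],"fingers": 0.2},{"delta_pos": [0,0,-1],"rot": [0,0,0],"fingers": 0},{"delta_pos": [0,0,-1],"rot": [0,0,0],"fingers": 0},{"delta_pos": [0,0,-1],"rot": [0,0,0],"fingers": 0},{"delta_pos": [0,0,-1],"rot": [0,0,0],"fingers": 0},{"delta_pos": [0,0,-1],"rot": [0,0,0],"fingers": 0},{"delta_pos": [0,0,0],"rot": [0,0,0],"fingers": 0}])

```text
clock: 34.4
tcp_pos: [0.6548, 0.1436, 0.1719]
orientation: [0.002, 0.741, 0.671, 0.003]
wrist_force: [0.9, 0.7, -0.3]
finger_gap: 0.085
```

Run:
```python
from h import *
plan((.4394,.1096,.22,85.4))
c=env.get_calibration("wrist"); p,d=env.read_camera("wrist"); cv2.imwrite("pics/w13.png",p); P=cloud(c,d,1).reshape(-1,3)
a=np.radians(-5.7); ux=np.array([np.cos(a),np.sin(a)]); uy=np.array([-np.sin(a),np.cos(a)])
L=(P[:,:2]-[.6525,.143])@np.c_[ux,uy]
for z0 in np.arange(.005,.07,.01):
    k=(P[:,2]>=z0)&(P[:,2]<z0+.01)&(abs(L[:,0])<.024)&(abs(L[:,1])<.05)
    if k.sum()>3: print(z0.round(3),k.sum(),(1000*np.percentile(L[k,0],[1,99])).round(1),(1000*np.percentile(L[k,1],[1,99])).round(1))
Q=P[(abs(L[:,0])<.03)&(abs(L[:,1])<.05)&(P[:,2]>.03)&(P[:,2]<.08)]; print(rect(Q))
```

```text
t 34.4 tcp [0.6548 0.1436 0.1719] yaw -5.68 tilt [0.0065 0.0007] gap 0.085 F [ 0.9  0.7 -0.3]
  rotz -0.253 shift [10.6  -2.56 -2.4 ]
0.005 1498 [-23.9  23.9] [-49.7  49.7]
0.015 34 [-13.   13.8] [35.6 36. ]
0.025 140 [-16.8  17. ] [33.5 36.4]
0.035 283 [-16.8  17.4] [-31.2  35.1]
0.045 540 [-17.1  17.4] [-31.   32.6]
0.055 2552 [-17.4  17.9] [-20.8  29.9]
0.065 894 [-16.   16.3] [ 0.8 17.8]
[652.8 144.9  68.1  36.7  84.3]
```

The tape measure is in place: its sides are at ±17.3 mm about the offcut's old centre and its end at +36 mm. Turning back and fetching the bottle.

>>> arm_command(rows=[{"delta_pos": [0,0,-1],"rot": [0,0,-0.023],"fingers": 0},{"delta_pos": [0,0,-1],"rot": [0,0,-0.023],"fingers": 0},{"delta_pos": [0,0,-0.4],"rot": [0,0,-0.023],"fingers": 0},{"delta_pos": [0,0,0],"rot": [0,0,-0.023],"fingers": 0},{"delta_pos": [0,0,0],"rot": [0,0,-0.023],"fingers": 0},{"delta_pos": [0,0,0],"rot": [0,0,-0.023],"fingers": 0},{"delta_pos": [0,0,0],"rot": [0,0,-0.023],"fingers": 0},{"delta_pos": [0,0,0],"rot": [0,0,-0.023],"fingers": 0},{"delta_pos": [0,0,0],"rot": [0,0,-0.023],"fingers": 0},{"delta_pos": [0,0,0],"rot": [0,0,-0.023],"fingers": 0},{"delta_pos": [0,0,0],"rot": [0,0,-0.023],"fingers": 0},{"delta_pos": [0.6,-0.2,0],"rot": [0,0,0],"fingers": 0},{"delta_pos": [1,-0.4,0],"rot": [0,0,0],"fingers": 0},{"delta_pos": [1,-0.4,0],"rot": [0,0,0],"fingers": 0},{"delta_pos": [1,-0.4,0],"rot": [0,0,0],"fingers": 0},{"delta_pos": [1,-0.4,0],"rot": [0,0,0],"fingers": 0},{"delta_pos": [1,-0.4,0],"rot": [0,0,0],"fingers": 0.1},{"delta_pos": [1,-0.36,0],"rot": [0,0,0],"fingers": 0.2},{"delta_pos": [1,0,0],"rot": [0,0,0],"fingers": 0.3},{"delta_pos": [1,0,0],"rot": [0,0,0],"fingers": 0.3}])

```text
clock: 36.45
tcp_pos: [0.4757, 0.1059, 0.2145]
orientation: [-0.001, 0.04, 0.999, -0.0]
wrist_force: [0.3, -0.1, -0.1]
finger_gap: 0.0597
```

>>> arm_command(rows=[{"delta_pos": [1,0,0],"rot": [0,0,0],"fingers": 0.3},{"delta_pos": [0.7,0,0],"rot": [0,0,0],"fingers": 0.3},{"delta_pos": [0.3,0,0],"rot": [0,0,0],"fingers": 0.3},{"delta_pos": [0,0,0],"rot": [0,0,0],"fingers": 0.3},{"delta_pos": [0,0,0],"rot": [0,0,0],"fingers": 0.3}])

```text
clock: 36.95
tcp_pos: [0.4381, 0.1093, 0.2159]
orientation: [0.0, 0.04, 0.999, 0.0]
wrist_force: [0.0, -0.0, -0.4]
finger_gap: 0.0591
```

Run:
```python
from h import *
plan((.4394,.1096,.149,85.43))
c=env.get_calibration("wrist"); p,d=env.read_camera("wrist"); cv2.imwrite("pics/w14.png",p); P=cloud(c,d,True);Z=P[...,2]
hsv=cv2.cvtColor(p,cv2.COLOR_BGR2HSV); m=(hsv[...,1]>150)&((hsv[...,0]<6)|(hsv[...,0]>174))&(Z>.14)&(Z<.19)
print(m.sum(), rect(P[m]))
plan((.4394,.1096,.149,85.43))
```

```text
t 36.95 tcp [0.4381 0.1093 0.2159] yaw 85.4 tilt [0.0008 0.0001] gap 0.0591 F [ 0.  -0.  -0.4]
  rotz -0.0001 shift [-0.06  0.02  3.34]
1176 [464.1  -2.4  26.6 255.5  13. ]
t 37.0 tcp [0.4383 0.1093 0.2159] yaw 85.4 tilt [0.0007 0.0001] gap 0.0599 F [ 0.8  0.5 -0.7]
  rotz -0.0001 shift [-0.05  0.02  3.34]
```

>>> arm_command(rows=[{"delta_pos": [-0.06,0.02,0.5],"rot": [0,0,0],"fingers": 0.3},{"delta_pos": [0,0,0.9],"rot": [0,0,0],"fingers": 0.3},{"delta_pos": [0,0,0.9],"rot": [0,0,0],"fingers": 0.3},{"delta_pos": [0,0,0.7],"rot": [0,0,0],"fingers": 0.3},{"delta_pos": [0,0,0.36],"rot": [0,0,0],"fingers": 0.3},{"delta_pos": [0,0,0],"rot": [0,0,0],"fingers": 0.5},{"delta_pos": [0,0,0],"rot": [0,0,0],"fingers": 0.6},{"delta_pos": [0,0,0],"rot": [0,0,0],"fingers": 0.8},{"delta_pos": [0,0,0],"rot": [0,0,0],"fingers": 0.9},{"delta_pos": [0,0,0],"rot": [0,0,0],"fingers": 0.9},{"delta_pos": [0,0,0],"rot": [0,0,0],"fingers": 0.9}], squeeze=50)

```text
clock: 38.1
tcp_pos: [0.4395, 0.1096, 0.1495]
orientation: [0.001, 0.04, 0.999, 0.0]
wrist_force: [1.5, -0.9, 4.6]
finger_gap: 0.0245
```

```bash
python3 -c "
from h import *
plan((.4394,.1096,.2,85.43),(.5766,.0973,.2,85.43))"
```

```text
t 38.1 tcp [0.4395 0.1096 0.1495] yaw 85.4 tilt [0.0021 0.0001] gap 0.0245 F [ 1.5 -0.9  4.6]
  rotz -0.0001 shift [ 0.   -0.   -2.52]
  rotz -0.0 shift [-6.89 -0.07  0.  ]
```

>>> arm_command(rows=[{"delta_pos": [0,0,-0.2],"rot": [0,0,0],"fingers": 0.9},{"delta_pos": [0,0,-0.5],"rot": [0,0,0],"fingers": 0.9},{"delta_pos": [0,0,-0.8],"rot": [0,0,0],"fingers": 0.9},{"delta_pos": [0,0,-0.7],"rot": [0,0,0],"fingers": 0.9},{"delta_pos": [-0.2,0,-0.3],"rot": [0,0,0],"fingers": 0.9},{"delta_pos": [-0.5,0,0],"rot": [0,0,0],"fingers": 0.9},{"delta_pos": [-0.8,0,0],"rot": [0,0,0],"fingers": 0.9},{"delta_pos": [-1,0,0],"rot": [0,0,0],"fingers": 0.9},{"delta_pos": [-1,-0.07,0],"rot": [0,0,0],"fingers": 0.9},{"delta_pos": [-1,0,0],"rot": [0,0,0],"fingers": 0.9},{"delta_pos": [-1,0,0],"rot": [0,0,0],"fingers": 0.9},{"delta_pos": [-0.8,0,0],"rot": [0,0,0],"fingers": 0.9},{"delta_pos": [-0.4,0,0],"rot": [0,0,0],"fingers": 0.9},{"delta_pos": [-0.18,0,0.4],"rot": [0,0,0],"fingers": 0.9},{"delta_pos": [0,0,0.6],"rot": [0,0,0],"fingers": 0.9},{"delta_pos": [0,0,0.7],"rot": [0,0,0],"fingers": 0.9},{"delta_pos": [0,0,0.3],"rot": [0,0,0],"fingers": 0.9},{"delta_pos": [0,0,0.1],"rot": [0,0,0],"fingers": 0.9},{"delta_pos": [0,0,0],"rot": [0,0,0],"fingers": 0.9},{"delta_pos": [0,0,0],"rot": [0,0,0],"fingers": 0.9}])

```text
clock: 40.1
tcp_pos: [0.5759, 0.0973, 0.1573]
orientation: [0.0, 0.04, 0.999, 0.0]
wrist_force: [0.2, -0.5, -1.5]
finger_gap: 0.0246
```

```bash
python3 -c "
from h import *
plan((.5766,.0973,.1505,85.43))"
```

```text
t 40.1 tcp [0.5759 0.0973 0.1573] yaw 85.41 tilt [0.001  0.0001] gap 0.0246 F [ 0.2 -0.5 -1.5]
  rotz -0.0001 shift [-0.04  0.    0.34]
```

>>> arm_command(rows=[{"delta_pos": [-0.04,0,0.1],"rot": [0,0,0],"fingers": 0.9},{"delta_pos": [0,0,0.08],"rot": [0,0,0],"fingers": 0.9},{"delta_pos": [0,0,0.05],"rot": [0,0,0],"fingers": 0.9},{"delta_pos": [0,0,0.05],"rot": [0,0,0],"fingers": 0.9},{"delta_pos": [0,0,0],"rot": [0,0,0],"fingers": 0.9},{"delta_pos": [0,0,0],"rot": [0,0,0],"fingers": 0.9}])

```text
clock: 40.7
tcp_pos: [0.5765, 0.0971, 0.1511]
orientation: [-0.0, 0.04, 0.999, 0.0]
wrist_force: [-0.3, -0.5, -1.7]
finger_gap: 0.0248
```

>>> arm_command(rows=[{"delta_pos": [0,0,0.04],"rot": [0,0,0],"fingers": 0.9},{"delta_pos": [0,0,0],"rot": [0,0,0],"fingers": 0.9}])

```text
clock: 40.9
tcp_pos: [0.5767, 0.0971, 0.1506]
orientation: [0.0, 0.04, 0.999, -0.0]
wrist_force: [-0.4, -0.3, -0.5]
finger_gap: 0.0239
```

>>> arm_command(rows=[{"delta_pos": [0,0,0.03],"rot": [0,0,0],"fingers": 0.9},{"delta_pos": [0,0,0],"rot": [0,0,0],"fingers": 0.9}])

```text
clock: 41.1
tcp_pos: [0.577, 0.0971, 0.1506]
orientation: [0.001, 0.04, 0.999, -0.0]
wrist_force: [-0.9, -0.7, 5.7]
finger_gap: 0.0245
```

Contact. Releasing the bottle, then going up and over to the jar.

>>> arm_command(rows=[{"delta_pos": [0,0,0],"rot": [0,0,0],"fingers": 0.6},{"delta_pos": [0,0,0],"rot": [0,0,0],"fingers": 0.4},{"delta_pos": [0,0,0],"rot": [0,0,0],"fingers": 0.3},{"delta_pos": [0,0,0],"rot": [0,0,0],"fingers": 0.3},{"delta_pos": [0,0,-0.5],"rot": [0,0,0],"fingers": 0.3},{"delta_pos": [0,0,-0.8],"rot": [0,0,0],"fingers": 0.3},{"delta_pos": [0,0,-1],"rot": [0,0,0],"fingers": 0.3},{"delta_pos": [0,0,-1],"rot": [0,0,0],"fingers": 0},{"delta_pos": [0,0,-0.5],"rot": [0,0,0],"fingers": 0}])

```text
clock: 42.0
tcp_pos: [0.5774, 0.0972, 0.2283]
orientation: [0.002, 0.04, 0.999, 0.0]
wrist_force: [0.1, 0.3, 0.2]
finger_gap: 0.085
```

```bash
python3 -c "
from h import *
plan((.4488,.2069,.15,85.43),(.4488,.2069,.0545,85.43))"
```

```text
t 42.0 tcp [0.5774 0.0972 0.2283] yaw 85.4 tilt [0.0033 0.0002] gap 0.085 F [0.1 0.3 0.2]
  rotz -0.0001 shift [6.85 4.95 3.92]
  rotz -0.0 shift [0.   0.   4.78]
```

>>> arm_command(rows=[{"delta_pos": [0.8,0.6,0],"rot": [0,0,0],"fingers": 0},{"delta_pos": [1,0.8,0],"rot": [0,0,0],"fingers": 0},{"delta_pos": [1,0.8,0],"rot": [0,0,0],"fingers": 0},{"delta_pos": [1,0.8,0.4],"rot": [0,0,0],"fingers": 0},{"delta_pos": [1,0.8,0.6],"rot": [0,0,0],"fingers": 0},{"delta_pos": [1,0.8,0.8],"rot": [0,0,0],"fingers": 0},{"delta_pos": [0.7,0.35,0.9],"rot": [0,0,0],"fingers": 0},{"delta_pos": [0.35,0,0.9],"rot": [0,0,0],"fingers": 0},{"delta_pos": [0,0,0.3],"rot": [0,0,0],"fingers": 0},{"delta_pos": [0,0,0],"rot": [0,0,0],"fingers": 0},{"delta_pos": [0,0,0],"rot": [0,0,0],"fingers": 0}])

```text
clock: 43.1
tcp_pos: [0.4489, 0.2068, 0.1485]
orientation: [0.001, 0.04, 0.999, 0.0]
wrist_force: [-1.1, -0.5, -0.3]
finger_gap: 0.0855
```

```bash
python3 -c "
from h import *
plan((.4488,.2069,.0545,85.43))
c=env.get_calibration('wrist'); p,d=env.read_camera('wrist'); P=cloud(c,d,True).reshape(-1,3)
Q=P[(P[:,2]>.088)&(P[:,2]<.099)&(abs(P[:,1]-.207)<.045)&(abs(P[:,0]-.449)<.045)]; print(rect(Q))
plan((.4488,.2069,.0545,85.43))"
```

```text
t 43.1 tcp [0.4489 0.2068 0.1485] yaw 85.37 tilt [0.0013 0.0004] gap 0.0855 F [-1.1 -0.5 -0.3]
  rotz -0.0002 shift [0.01 0.01 4.7 ]
[448.5 205.9  61.9  59.8  89.9]
t 43.15 tcp [0.4491 0.2068 0.1487] yaw 85.36 tilt [0.0017 0.0005] gap 0.0853 F [0.7 0.3 0.2]
  rotz -0.0002 shift [0.02 0.01 4.71]
```

>>> arm_command(rows=[{"delta_pos": [0,0,0.6],"rot": [0,0,0],"fingers": 0},{"delta_pos": [0,0,1],"rot": [0,0,0],"fingers": 0},{"delta_pos": [0,0,1],"rot": [0,0,0],"fingers": 0},{"delta_pos": [0,0,1],"rot": [0,0,0],"fingers": 0},{"delta_pos": [0,0,0.75],"rot": [0,0,0],"fingers": 0},{"delta_pos": [0,0,0.4],"rot": [0,0,0],"fingers": 0},{"delta_pos": [0,0,0],"rot": [0,0,0],"fingers": 0.2},{"delta_pos": [0,0,0],"rot": [0,0,0],"fingers": 0.25},{"delta_pos": [0,0,0],"rot": [0,0,0],"fingers": 0.4},{"delta_pos": [0,0,0],"rot": [0,0,0],"fingers": 0.4},{"delta_pos": [0,0,0],"rot": [0,0,0],"fingers": 0.4}], squeeze=40)

```text
clock: 44.25
tcp_pos: [0.4487, 0.207, 0.0537]
orientation: [0.001, 0.04, 0.999, 0.0]
wrist_force: [-1.0, -0.9, 5.0]
finger_gap: 0.0618
```

```bash
python3 -c "
from h import *
plan((.4488,.2069,.0905,85.43),(.5872,.2058,.0905,85.43))"
```

```text
t 44.25 tcp [0.4487 0.207  0.0537] yaw 85.4 tilt [0.0019 0.0004] gap 0.0618 F [-1.  -0.9  5. ]
  rotz -0.0001 shift [-0.01 -0.   -1.84]
  rotz -0.0 shift [-6.9  0.5  0. ]
```

>>> arm_command(rows=[{"delta_pos": [0,0,-0.2],"rot": [0,0,0],"fingers": 0.4},{"delta_pos": [0,0,-0.5],"rot": [0,0,0],"fingers": 0.4},{"delta_pos": [0,0,-0.8],"rot": [0,0,0],"fingers": 0.4},{"delta_pos": [-0.2,0,-0.5],"rot": [0,0,0],"fingers": 0.4},{"delta_pos": [-0.5,0.1,0],"rot": [0,0,0],"fingers": 0.4},{"delta_pos": [-0.8,0.12,0],"rot": [0,0,0],"fingers": 0.4},{"delta_pos": [-1,0.1,0],"rot": [0,0,0],"fingers": 0.4},{"delta_pos": [-1,0.1,0],"rot": [0,0,0],"fingers": 0.4},{"delta_pos": [-1,0.1,0],"rot": [0,0,0],"fingers": 0.4},{"delta_pos": [-1,0,0],"rot": [0,0,0],"fingers": 0.4},{"delta_pos": [-0.8,0,0],"rot": [0,0,0],"fingers": 0.4},{"delta_pos": [-0.4,0,0],"rot": [0,0,0],"fingers": 0.4},{"delta_pos": [-0.2,0,0.4],"rot": [0,0,0],"fingers": 0.4},{"delta_pos": [0,0,0.6],"rot": [0,0,0],"fingers": 0.4},{"delta_pos": [0,0,0.4],"rot": [0,0,0],"fingers": 0.4},{"delta_pos": [0,0,0.15],"rot": [0,0,0],"fingers": 0.4},{"delta_pos": [0,0,0],"rot": [0,0,0],"fingers": 0.4},{"delta_pos": [0,0,0],"rot": [0,0,0],"fingers": 0.4}])

```text
clock: 46.05
tcp_pos: [0.5861, 0.2063, 0.0619]
orientation: [0.0, 0.04, 0.999, 0.0]
wrist_force: [0.0, -0.4, -2.6]
finger_gap: 0.0615
```

```bash
python3 -c "
from h import *
plan((.5873,.2063,.0547,85.43))"
```

```text
t 46.05 tcp [0.5861 0.2063 0.0619] yaw 85.42 tilt [0.0002 0.0001] gap 0.0615 F [ 0.  -0.4 -2.6]
  rotz -0.0 shift [-0.06  0.01  0.36]
```

>>> arm_command(rows=[{"delta_pos": [-0.06,0,0.1],"rot": [0,0,0],"fingers": 0.4},{"delta_pos": [0,0,0.1],"rot": [0,0,0],"fingers": 0.4},{"delta_pos": [0,0,0.05],"rot": [0,0,0],"fingers": 0.4},{"delta_pos": [0,0,0.05],"rot": [0,0,0],"fingers": 0.4},{"delta_pos": [0,0,0],"rot": [0,0,0],"fingers": 0.4},{"delta_pos": [0,0,0],"rot": [0,0,0],"fingers": 0.4}])

```text
clock: 46.65
tcp_pos: [0.5874, 0.206, 0.0557]
orientation: [-0.0, 0.04, 0.999, 0.0]
wrist_force: [-0.1, -0.2, -2.9]
finger_gap: 0.0616
```

>>> arm_command(rows=[{"delta_pos": [0,0,0.04],"rot": [0,0,0],"fingers": 0.4},{"delta_pos": [0,0,0],"rot": [0,0,0],"fingers": 0.4}])

```text
clock: 46.85
tcp_pos: [0.5874, 0.206, 0.0548]
orientation: [-0.0, 0.04, 0.999, 0.0]
wrist_force: [0.2, 0.8, -1.1]
finger_gap: 0.0618
```

>>> arm_command(rows=[{"delta_pos": [0,0,0.03],"rot": [0,0,0],"fingers": 0.4},{"delta_pos": [0,0,0],"rot": [0,0,0],"fingers": 0.4}])

```text
clock: 47.05
tcp_pos: [0.5875, 0.206, 0.0548]
orientation: [0.0, 0.04, 0.999, 0.0]
wrist_force: [-1.1, -1.0, 1.3]
finger_gap: 0.0619
```

>>> arm_command(rows=[{"delta_pos": [0,0,0],"rot": [0,0,0],"fingers": 0.25},{"delta_pos": [0,0,0],"rot": [0,0,0],"fingers": 0.1},{"delta_pos": [0,0,0],"rot": [0,0,0],"fingers": 0.05},{"delta_pos": [0,0,-0.5],"rot": [0,0,0],"fingers": 0.05},{"delta_pos": [0,0,-0.8],"rot": [0,0,0],"fingers": 0.05},{"delta_pos": [0,0,-1],"rot": [0,0,0],"fingers": 0.05},{"delta_pos": [0,0,-1],"rot": [0,0,0],"fingers": 0},{"delta_pos": [0,0,-1],"rot": [0,0,0],"fingers": 0},{"delta_pos": [0,0,-1],"rot": [0,0,0],"fingers": 0},{"delta_pos": [0,0,-1],"rot": [0,0,0],"fingers": 0},{"delta_pos": [0,0,-1],"rot": [0,0,0],"fingers": 0},{"delta_pos": [0,0,-1],"rot": [0,0,0],"fingers": 0},{"delta_pos": [0,0,-1],"rot": [0,0,0],"fingers": 0},{"delta_pos": [0,-0.6,-1],"rot": [0,0,0],"fingers": 0},{"delta_pos": [0,-1,-1],"rot": [0,0,0],"fingers": 0},{"delta_pos": [0,-1,-1],"rot": [0,0,0],"fingers": 0},{"delta_pos": [0,0,0],"rot": [0,0,0],"fingers": 0},{"delta_pos": [0,0,0],"rot": [0,0,0],"fingers": 0}])

```text
clock: 48.85
tcp_pos: [0.5836, 0.1541, 0.3011]
orientation: [0.001, 0.041, 0.999, 0.0]
wrist_force: [0.7, -0.0, 0.1]
finger_gap: 0.0852
```

Run:
```python
from h import *
plan()
c=env.get_calibration("wrist"); p,d=env.read_camera("wrist"); cv2.imwrite("pics/w20.png",p); P=cloud(c,d,True);x,y,Z=P[...,0],P[...,1],P[...,2]
def r(n,cx,cy,h,lo,hi,m=True):
    k=(abs(x-cx)<h)&(abs(y-cy)<h)&(Z>lo)&(Z<hi)&m; print(n,k.sum(),rect(P[k]))
r("jarlid",.587,.2055,.045,.088,.1)
hsv=cv2.cvtColor(p,cv2.COLOR_BGR2HSV); red=(hsv[...,1]>150)&((hsv[...,0]<6)|(hsv[...,0]>174))
r("cap",.5766,.098,.03,.14,.19,red); r("body",.5766,.098,.045,.06,.14); r("tape",.652,.143,.04,.03,.075); r("offcut",.4485,.354,.07,.046,.056)
```

```text
t 48.85 tcp [0.5836 0.1541 0.3011] yaw 85.35 tilt [0.0018 0.0007] gap 0.0852 F [ 0.7 -0.   0.1]
jarlid 3049 [588.  205.5  61.3  60.5  87.5]
cap 686 [576.7  97.   26.5  27.   38.3]
body 2120 [574.6  98.4  57.1  42.1  81.7]
tape 2130 [652.1 144.1  69.   37.3  84.1]
offcut 3688 [448.5 354.  115.9  49.   88.9]
```

View pics/w20.png

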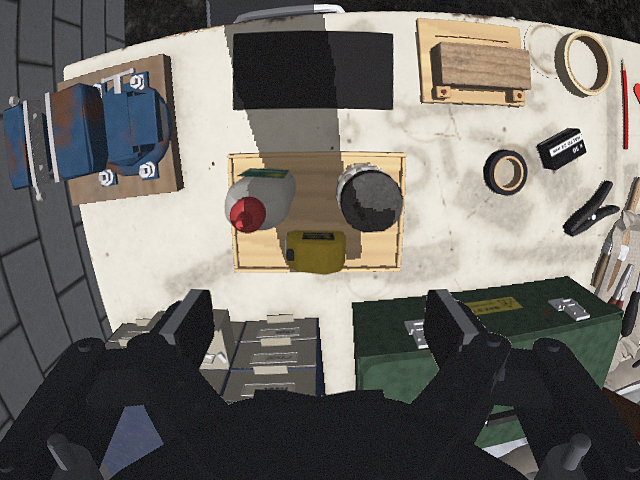

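The picture shows the bottle (262,198) and jar (370,197) upright in their old places. The tape measure (316,252) is at the back of the tray, the offcut (484,68) is on the board against both stops, and the insulating tape and staple box look undisturbed.

```bash
python3 -c "
from workcell import env
print(env.hand_in())"
```

```text
the job is handed in; nothing more can be done
None
```

I did the whole job in the order asked and handed it in at about 49 s of the 128 s allowed.

My last checks, from the camera and the fingers:

| Item | Last check |
|---|---|
| Bottle | Upright; cap about 1 mm from where it stood |
| Jar | Upright; about 1 mm from where it stood |
| Offcut | On the saw board, pushed up until it stalled against the stops; about 1 mm or less off centre, with its angle matching the board's |
| Tape measure | Standing in the tray within about 1 mm of where the offcut lay, and parallel to it |
| Insulating tape and staple box | Not touched |

- **Forces:** the highest wrist force I saw was about 10 N. It is only read at the end of each move, so a brief higher peak could have been missed.
- **Disagreement:** the tape measure's end-to-end centre is the least certain figure. Its rounded case hid one end, and the outline readings put the centre about 1 to 2 mm off the end measurement I worked from.
- **Not checked:** I could only judge the bottle and jar as upright from pictures taken above them.

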